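Clear, sand and tidy: refreshing a serving board

TASK

First clear the serving board: lay every bottle on its side in the rack, one to a place, whichever way the neck points. Then take the sanding block by its grip, set it flat and squarely across the board at the handle end, and with a steady pressure of about 10 newtons sand the whole board in one slow stroke right along to the plain end and back again, keeping the pressure on (at each end of the stroke the block's edge about level with the blade's end). Finally put the block back flat in the middle of the cork mat and let go; leave the mug and the pepper mill alone.

Things in the scene. Friction and masses are not known exactly. Their poses are not given: they have to be found in the camera images.
- board: Fixed wooden serving board lying flat: blade 280 mm long (its x), 110 mm wide (its y), 18 mm thick, with a narrow handle (45 mm wide, 82 mm long) sticking out of its -x end. Origin: centre of the blade's underside, on the table; z up. The blade ends at x = -140 mm (handle end) and x = +140 mm (plain end).
- rack: Fixed wooden bottle rack, dark base 285 mm (x) by 110 mm (y), 10 mm thick. Three places at x = -90, 0, +90 mm, each two pale V rests (45 degree flanks, 12 mm wide, at y = -25 and +25 mm, tops 41 mm above the table) that hold one bottle lying along the rack's y axis. Origin: centre of the underside, on the table; z up.
- mat: Fixed round cork pot mat, 210 mm across, 6 mm thick, on which the sanding block lies at the start and must lie at the end. Origin: centre of its underside, on the table.
- block: Loose hand sanding block, 60 mm (its x) by 130 mm (its y), 74 mm high, 0.24 kg. Origin: centre of the underside of its sole; z up. On top is a wooden grip, a ridge 30 mm wide (x), 100 mm long (y), from z = 34 to 74 mm, to be pinched across its 30 mm width. Either way round will do.
- sole (a joint): How far (m) the block's foam-backed sole, its lowest 10 mm, is pressed up into the block. It stays at 0 up to about 5 N of pressure, then gives 1 mm for every 1.2 N, 8 mm at most (14 N); harder pressing meets solid wood.
- place1 (a point): Point on the axis of a bottle that lies in place 1 of the rack (rack x = -90 mm, y = 0, 48 mm above the table); its axes are the rack's.
- place2 (a point): Point on the axis of a bottle that lies in place 2 of the rack (rack x = 0 mm, y = 0, 48 mm above the table); its axes are the rack's.
- place3 (a point): Point on the axis of a bottle that lies in place 3 of the rack (rack x = 90 mm, y = 0, 48 mm above the table); its axes are the rack's.
- bottle1: Loose corked green glass bottle with a paper label, standing on the board at the start (absent in some starts): round body 54 mm in diameter and 125 mm high, shoulder to 142 mm, neck 24 mm in diameter, 178 mm high in all, 0.28 kg. Origin: centre of its underside; z along its axis towards the cork.
- bottle1_mid (a point): Point on the axis of bottle1, halfway up its round body (62.5 mm from its underside).
- bottle2: Loose corked green glass bottle with a paper label, standing on the board at the start (absent in some starts): round body 54 mm in diameter and 125 mm high, shoulder to 142 mm, neck 24 mm in diameter, 178 mm high in all, 0.28 kg. Origin: centre of its underside; z along its axis towards the cork.
- bottle2_mid (a point): Point on the axis of bottle2, halfway up its round body (62.5 mm from its underside).
- bottle3: Loose corked green glass bottle with a paper label, standing on the board at the start (absent in some starts): round body 54 mm in diameter and 125 mm high, shoulder to 142 mm, neck 24 mm in diameter, 178 mm high in all, 0.28 kg. Origin: centre of its underside; z along its axis towards the cork.
- bottle3_mid (a point): Point on the axis of bottle3, halfway up its round body (62.5 mm from its underside).
- mug: White mug, 80 mm across and 95 mm high, with a handle; a bystander, not to be disturbed. Origin: centre of its underside.
- mill: Wooden pepper mill, 160 mm high, 54 mm across; a bystander, not to be disturbed. Origin: centre of its underside.

How it is judged:
On the way, in this order (a step that is already met when the one before it is completed fails the run):
1. every bottle that is there lies on its side in a place of the rack (angle between the z axis of each of bottle1, bottle2, bottle3 and the y axis of rack, either way round below 0.2 rad and z of bottle1_mid in the frame of rack between 0.038 and 0.058 m and y of bottle1_mid in the frame of rack between -0.035 and 0.035 m and (x of bottle1_mid in the frame of rack between -0.105 and -0.075 m or x of bottle1_mid in the frame of rack between -0.015 and 0.015 m or x of bottle1_mid in the frame of rack between 0.075 and 0.105 m) and linear speed of each of bottle1, bottle2, bottle3 below 0.03 m/s and z of bottle2_mid in the frame of rack between 0.038 and 0.058 m and y of bottle2_mid in the frame of rack between -0.035 and 0.035 m and (x of bottle2_mid in the frame of rack between -0.105 and -0.075 m or x of bottle2_mid in the frame of rack between -0.015 and 0.015 m or x of bottle2_mid in the frame of rack between 0.075 and 0.105 m) and z of bottle3_mid in the frame of rack between 0.038 and 0.058 m and y of bottle3_mid in the frame of rack between -0.035 and 0.035 m and (x of bottle3_mid in the frame of rack between -0.105 and -0.075 m or x of bottle3_mid in the frame of rack between -0.015 and 0.015 m or x of bottle3_mid in the frame of rack between 0.075 and 0.105 m)), for 0.2 s.
2. the block is pressed flat on the board at the handle end (its centre 105 mm from the board's centre, within 15 mm), squarely across, with 4 to 20 N (contact force between block and board between 4 and 20 N and angle between block's own z axis and vertical below 0.15 rad and angle between the y axis of block and the y axis of board, either way round below 0.2 rad and y of block in the frame of board between -0.02 and 0.02 m and x of block in the frame of board between -0.12 and -0.09 m), for 0.1 s.
3. the block slides a quarter of the way along, flat and pressed with 4 to 20 N (contact force between block and board between 4 and 20 N and angle between block's own z axis and vertical below 0.15 rad and angle between the y axis of block and the y axis of board, either way round below 0.2 rad and y of block in the frame of board between -0.02 and 0.02 m and x of block in the frame of board between -0.07 and -0.04 m and linear speed of block above 0.004 m/s), for 0.1 s.
4. the block slides past the middle of the board, flat and pressed with 4 to 20 N (contact force between block and board between 4 and 20 N and angle between block's own z axis and vertical below 0.15 rad and angle between the y axis of block and the y axis of board, either way round below 0.2 rad and y of block in the frame of board between -0.02 and 0.02 m and x of block in the frame of board between -0.015 and 0.015 m and linear speed of block above 0.004 m/s), for 0.1 s.
5. the block slides three quarters of the way along, flat and pressed with 4 to 20 N (contact force between block and board between 4 and 20 N and angle between block's own z axis and vertical below 0.15 rad and angle between the y axis of block and the y axis of board, either way round below 0.2 rad and y of block in the frame of board between -0.02 and 0.02 m and x of block in the frame of board between 0.04 and 0.07 m and linear speed of block above 0.004 m/s), for 0.1 s.
6. the block reaches the plain end (its centre 105 mm past the board's centre, within 15 mm), still pressed with 4 to 20 N (contact force between block and board between 4 and 20 N and angle between block's own z axis and vertical below 0.15 rad and angle between the y axis of block and the y axis of board, either way round below 0.2 rad and y of block in the frame of board between -0.02 and 0.02 m and x of block in the frame of board between 0.09 and 0.12 m), for 0.1 s.
7. the block slides a quarter of the way back, flat and pressed with 4 to 20 N (all of step 5), for 0.1 s.
8. the block slides past the middle again, flat and pressed with 4 to 20 N (all of step 4), for 0.1 s.
9. the block slides three quarters of the way back, flat and pressed with 4 to 20 N (all of step 3), for 0.1 s.
10. the block is back at the handle end (its centre 105 mm from the board's centre, within 15 mm), still pressed with 4 to 20 N (all of step 2), for 0.1 s.
At the end, for the whole second after the job is handed in: Every bottle present lies at rest in a place of the rack: along the rack's y within 0.2 rad, its middle within 15 mm across, 35 mm along and 10 mm in height of the place. The block lies flat and at rest on the mat, centres within 30 mm (all of step 1 and horizontal distance between block and mat below 0.03 m and angle between block's own z axis and vertical below 0.1 rad and z of block in the frame of mat between 0 and 0.012 m and linear speed of block below 0.02 m/s); the robot touches nothing.
It fails at once if the mug is pushed more than 30 mm or tipped (distance of mug from where it was at the start of the episode above 0.03 m or angle between mug's own z axis and vertical above 0.4 rad).
It fails at once if the pepper mill is pushed more than 30 mm or tipped (distance of mill from where it was at the start of the episode above 0.03 m or angle between mill's own z axis and vertical above 0.4 rad).
Of bottle1, bottle2, bottle3 only 2 to 3 are there at a start; the rules pass over those that are not, and their reading is None.
At some moment in a run one of block may be knocked a few centimetres aside while the robot is not near it.
Once in a run the grip may slacken for a moment while it holds something.
It also fails if it takes over 210 s, if anything falls off the work surface, if the arm or the gripper's body presses on something with over 40 N, if the wrist force passes 120 N, or if a joint passes its speed limit or range.

ROBOT

A 6-joint arm with a two-finger parallel gripper is mounted at the origin on the work surface. World frame = base frame: x ahead of the robot, y to its left, z up, the work surface at z = 0. Lengths are in m, angles in rad, forces in N, time in s.
With the tool pointing down it reaches from about 0.4 to 0.825 m from the base axis. Payload 7 kg.
Tool frame: the origin (TCP) lies midway between the tips of the shut fingers; the grasp point (between the pads) lies 19 mm behind it; y points along the fingers, z is the direction in which the jaws open and shut, and the axes are right-handed (so a half turn about y gives the same grasp; the last joint's range is limited). The gripper opens to 88 mm and grips with 3 to 60 N. Pads are 19 mm wide; open, the fingers measure 130 mm over their backs; the gripper's body (78 mm by 193 mm) begins 47 mm behind the grasp point.
Start: joints at [-0.969, 0.359, 0.012, 0, -1.224, -0.288], TCP at [0.208, -0.642, 0.204] pointing down, gripper open.
Joint ranges: [-3.07, 3.07], [-1.43, 2.12], [-1.02, 1.25], [-3.03, 1.67], [-3.05, -0], [-3.03, 3.03]. Speed limits (rad/s): [2.39, 2.39, 3.01, 3.14, 3.14, 3.14].

INTERFACE

Orientations are given as [roll, pitch, yaw] about the fixed x, y, z axes, in that order (R = Rz(yaw) Ry(pitch) Rx(roll)).
In Python, from station import arm gives the robot as it stands.
- The arm moves only by the tool move_arm, never from a script. Its argument "deltas" is a list of rows, each an object with "dp": the shift along the tool's x, y, z in mm, a list of three; "rotation": the turn, a rotation vector about the tool's x, y, z in degrees, a list of three. A call has 1 to 5 rows; each row shifts and turns the pose as measured when the row begins, along the tool's axes as they then stand; what a row does not reach is not made up. A row lasts 1/12 s, in which the tool goes at most 41.7 mm and 7.16 degrees, less where a joint would pass 70% of its speed; a pose out of reach is approached as far as the arm can. A call is refused whole if a number of a shift passes 41.7 or a number of a turn 7.16, either way. A call with a gripper value outside its range is refused whole. "jaw" is the closure in counts, from 0 (fully open) to 255 (shut), set as the call begins (left out, the last holds). The fingers move at their own pace and stop on an object; "squeeze" is the grip in N (left out, the last holds). Time passes only in rows, so rows that do not move let the fingers close. It gives the time, the measured TCP pose, the force and the opening at its end, in the units of the state.
- arm.get_state(): the state, without advancing time (a new reading comes with each control period).
- arm.grab_frame(name): name is "side" or "top"; returns a dict with "pixels" (400x640x3 uint8, red, green, blue), "z_map" (400x640 float32, m along the optical axis (not along the pixel's ray), 0 where there is no reading), "fx", "fy", "cx", "cy" (pixels), "cam_to_world" (4x4, takes a point from camera to world coordinates). Camera axes: x right, y down, z forward; pixel columns grow to the right and rows downward; lengths in m; the calibration is good to about 2 mm. A picture is of the moment at which its call begins.
- arm.job_done(): hands the job in, once; it reports no verdict.
The state is a dict: "t": time; "q": joint angles; "qd": joint speeds; "joint_efforts": joint torques, N m; "eef_pos": TCP position; "ee_rot": TCP orientation; "force": force on the tool from outside, world axes, zero at the start; "moment": the same for the moment, N m; "width": finger opening in m.
Only numpy, scipy, OpenCV 4.12 (cv2) and the standard library are available. Lean on these libraries where they do the work, as an engineer would, in place of code of your own. Each camera call takes 0.05 s, during which the arm holds its last target.

## Working session

There is one attempt and no reset: what is moved stays moved. The work goes in short steps, Python scripts to look and compute and a tool call to move; the robot and the scene stay as the last step left them, time stands still between calls to the robot, and variables do not carry over. Pictures are saved under pics/ and viewed, and the job is handed in when it is done.

Besides the shell and the picture viewer there is one more tool, called after "Call:" as name(argument=value, ...), one argument or row to a line, values as JSON. move_arm: Moves the arm, as the interface text tells. Its arguments: {"type":"object","properties":{"deltas":{"type":"array","items":{"type":"object","properties":{"dp":{"type":"array","items":{"type":"number"}},"rotation":{"type":"array","items":{"type":"number"}}}}},"jaw":{"type":"number"},"squeeze":{"type":"number"}},"required":["deltas"]}

```bash
ls; mkdir -p pics; python3 - <<'E'
from station import arm
import cv2
s=arm.get_state()
for k,v in s.items(): print(k,v)
for n in("side","top"):
    f=arm.grab_frame(n); cv2.imwrite(f"pics/{n}0.png",f["pixels"][:,:,::-1])
    print(n,f["fx"],f["fy"],f["cx"],f["cy"]);print(f["cam_to_world"])
E
```

```text
pics
t 0.0
q [-9.68879176e-01  3.59385519e-01  1.10501338e-02 -3.60159744e-04
 -1.22408329e+00 -2.88070041e-01]
qd [-0.00106834 -0.00179596  0.0011062   0.0018379   0.00010578 -0.00049113]
joint_efforts [ 1.29330406e-04 -5.82717454e+01  2.93064559e+01  6.99774563e+00
  6.90743953e-03 -1.82547210e-04]
eef_pos [ 0.20817769 -0.64153959  0.20261799]
ee_rot [-1.56914464e+00  1.36337351e-04  3.13724562e-01]
force [0.90831876 1.03370325 0.14711931]
moment [-0.05211261 -0.04607942  0.00204632]
width 0.08739346508893943
side 446.954857463035 446.954857463035 313.83984780254275 198.0736447525324
[[-0.94099924 -0.23213454  0.24623968  0.27763366]
 [-0.3383806   0.65480377 -0.67581846  0.76806718]
 [-0.00435787 -0.71926739 -0.69471968  0.86085751]
 [ 0.          0.          0.          1.        ]]
top 424.1974183124684 424.1974183124684 313.39278254471554 195.78409168756707
[[ 0.00717243 -0.98299233  0.18350649  0.41944938]
 [-0.99966197 -0.01163448 -0.02325042  0.00838431]
 [ 0.02498999 -0.18327769 -0.9827435   0.89402595]
 [ 0.          0.          0.          1.        ]]
```

View pics/top0.png

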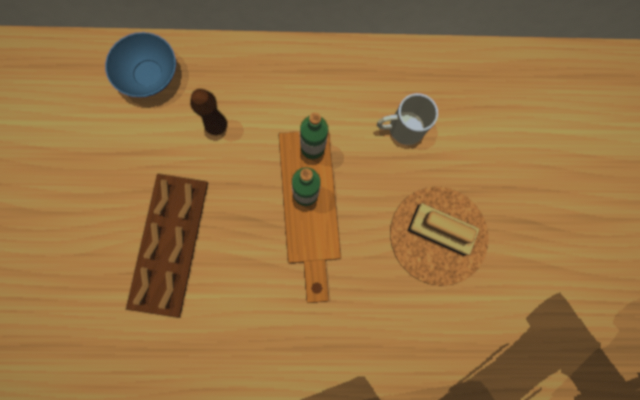

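View pics/side0.png

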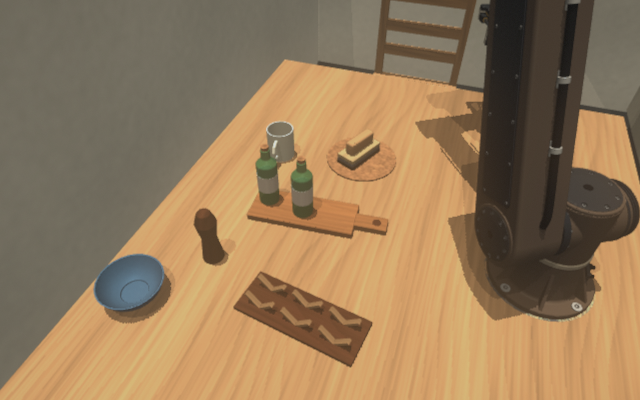

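The top view shows the board at about (310,200) with two bottles on it at (314,135) and (306,187). The rack is at (167,245), the mat and block at (440,235), the mug at (415,113) and the mill at (208,110).

```bash
cat > h.py <<'E'
from station import arm
import numpy as np, cv2
from scipy.spatial.transform import Rotation as R
def cloud(f):
    v,u=np.mgrid[0:400,0:640]; z=f["z_map"]
    p=np.stack([(u-f["cx"])/f["fx"]*z,(v-f["cy"])/f["fy"]*z,z],-1)
    T=np.array(f["cam_to_world"]); return p@T[:3,:3].T+T[:3,3]
def ray(f,u,v,h):
    T=np.array(f["cam_to_world"]); d=T[:3,:3]@np.array([(u-f["cx"])/f["fx"],(v-f["cy"])/f["fy"],1]); o=T[:3,3]
    return o+d*(h-o[2])/d[2]
def proj(f,p):
    T=np.array(f["cam_to_world"]); c=T[:3,:3].T@(np.array(p)-T[:3,3]); return f["fx"]*c[0]/c[2]+f["cx"],f["fy"]*c[1]/c[2]+f["cy"]
def toolR(s=None):
    s=s or arm.get_state(); return R.from_euler('xyz',s["ee_rot"]).as_matrix()
def goto(pos,Rt):
    """remaining dp mm & rotvec deg in tool axes"""
    s=arm.get_state(); Rm=toolR(s); dp=Rm.T@(np.array(pos)-s["eef_pos"])*1000
    rv=R.from_matrix(Rm.T@Rt).as_rotvec(degrees=True)
    print("t %.2f pos"%s["t"],np.round(s["eef_pos"],4),"rpy",np.round(np.degrees(s["ee_rot"]),1),"w %.4f"%s["width"],"F",np.round(s["force"],1))
    print("dp mm",np.round(dp,1),"rot deg",np.round(rv,2)); return dp,rv
def down(ang):
    """tool pointing down, jaw axis (z) at world angle ang deg"""
    a=np.radians(ang); z=np.array([np.cos(a),np.sin(a),0]); y=np.array([0,0,-1.]); x=np.cross(y,z)
    return np.stack([x,y,z],1)
def rectfit(pts):
    r=cv2.minAreaRect(pts[:,:2].astype(np.float32)*1000); return r
def clusters(m,minn=30):
    n,l,s,c=cv2.connectedComponentsWithStats(m.astype(np.uint8)); 
    return [l==i for i in range(1,n) if s[i,4]>=minn]
E
python3 - <<'E'
from h import *
for n in("top","side"):
    f=arm.grab_frame(n); P=cloud(f); hsv=cv2.cvtColor(f["pixels"],cv2.COLOR_RGB2HSV); H,S,V=[hsv[...,i].astype(int) for i in range(3)]
    if n=="top":
      print("table z",np.median(P[350,100:250,2]),np.median(P[50:100,250:280,2]))
      for nm,(u,v) in dict(rackbase=(170,215),board=(300,240),matp=(400,250),block=(440,232),handle=(316,275),grip=(450,227)).items(): print(nm,hsv[v,u],P[v,u])
    for lo,hi in((.003,.008),(.014,.022),):
        pass
    m=(P[...,2]>.006)&(P[...,2]<.30)
    m&=(P[...,0]>0.3)&(P[...,1]<.6)
    for c in clusters(m,80):
        p=P[c]; v,u=np.nonzero(c); print(n,"uv",u.mean().round(),v.mean().round(),len(p),"mean",p.mean(0).round(3),"zmax",p[:,2].max().round(3),"x",p[:,0].min().round(3),p[:,0].max().round(3),"y",p[:,1].min().round(3),p[:,1].max().round(3))
E
```

```text
table z -0.00075220221416189 -0.0011843852562476442
rackbase [ 12 183  92] [0.54036046 0.28654142 0.00902268]
board [ 15 188 168] [0.49015056 0.01459395 0.01690588]
matp [ 15 166 154] [ 0.47226579 -0.19530651  0.00295882]
block [ 18 142  72] [ 0.50632296 -0.26712487  0.04775801]
handle [ 15 187 166] [ 0.41943523 -0.01885494  0.01661939]
grip [ 22 130 173] [ 0.51324784 -0.27763621  0.07722737]
top uv 139.0 62.0 3048 mean [0.873 0.371 0.027] zmax 0.053 x 0.785 0.935 y 0.285 0.434
top uv 208.0 110.0 1052 mean [0.735 0.198 0.099] zmax 0.16 x 0.719 0.768 y 0.179 0.228
top uv 411.0 118.0 1627 mean [ 0.743 -0.215  0.058] zmax 0.097 x 0.703 0.784 y -0.258 -0.144
top uv 310.0 202.0 8064 mean [ 0.564 -0.004  0.046] zmax 0.198 x 0.366 0.727 y -0.068 0.063
top uv 167.0 246.0 7304 mean [0.478 0.287 0.013] zmax 0.043 x 0.335 0.631 y 0.213 0.362
top uv 443.0 229.0 2208 mean [ 0.512 -0.274  0.05 ] zmax 0.082 x 0.455 0.574 y -0.367 -0.21
side uv 104.0 97.0 24369 mean [ 1.27  -0.173  0.148] zmax 0.3 x 1.261 1.28 y -1.344 0.349
side uv 436.0 7.0 745 mean [ 0.46  -1.337  0.082] zmax 0.134 x 0.3 0.708 y -1.367 -1.316
side uv 301.0 194.0 6322 mean [ 0.603 -0.022  0.056] zmax 0.2 x 0.366 0.784 y -0.26 0.068
side uv 361.0 156.0 1841 mean [ 0.502 -0.256  0.029] zmax 0.083 x 0.404 0.609 y -0.375 -0.173
side uv 208.0 236.0 1027 mean [0.737 0.217 0.089] zmax 0.16 x 0.719 0.767 y 0.19 0.233
side uv 128.0 281.0 2714 mean [0.876 0.351 0.028] zmax 0.054 x 0.785 0.936 y 0.286 0.435
side uv 304.0 317.0 5997 mean [0.475 0.296 0.014] zmax 0.044 x 0.335 0.631 y 0.216 0.364
```

```bash
cat > meas.py <<'E'
from h import *
from scipy.optimize import least_squares
def frames(): return {n:arm.grab_frame(n) for n in("top","side")}
def circ(p,r):
    g=lambda c: np.hypot(p[:,0]-c[0],p[:,1]-c[1])-r
    s=least_squares(g,p[:,:2].mean(0),loss='soft_l1',f_scale=.002); return s.x,np.sqrt(np.mean(s.fun**2))
E
python3 - <<'E'
from meas import *
F=frames(); C={n:cloud(F[n]) for n in F}
def sel(n,x0,x1,y0,y1,z0,z1):
    P=C[n];return P[(P[...,0]>x0)&(P[...,0]<x1)&(P[...,1]>y0)&(P[...,1]<y1)&(P[...,2]>z0)&(P[...,2]<z1)]
for n in C:
    hsv=cv2.cvtColor(F[n]["pixels"],cv2.COLOR_RGB2HSV)
    b=sel(n,.43,.75,-.075,.075,.012,.023); r=rectfit(b); print(n,"blade rect",r)
    h=sel(n,.35,.425,-.06,.05,.012,.023); print(" handle rect",rectfit(h))
    r=sel(n,.3,.65,.2,.38,.005,.05); print(" rack",rectfit(r), "z base",np.median(r[:,2]))
    for c in clusters((C[n][...,2]>.017)&(C[n][...,1]>.2)&(C[n][...,1]<.38)&(C[n][...,0]<.65)&(C[n][...,0]>.3),20):
        p=C[n][c]; print("  rest",p.mean(0).round(4),p[:,2].max().round(4),rectfit(p))
    g=sel(n,.42,.6,-.38,-.18,.06,.09); print(" grip",rectfit(g),g[:,2].max())
    g=sel(n,.42,.6,-.38,-.18,.022,.05); print(" blockbody",rectfit(g))
    bt=sel(n,.4,.75,-.09,.09,.03,.125); 
    hi=sel(n,.4,.75,-.09,.09,.188,.21); print(" tops n",len(hi))
    k=cv2.kmeans(hi[:,:2].astype(np.float32),2,None,(3,50,1e-5),5,0)[2]; print("  centers",k)
    for c in k:
        q=bt[np.hypot(bt[:,0]-c[0],bt[:,1]-c[1])<.04]
        nk=sel(n,.4,.75,-.09,.09,.165,.188); nk=nk[np.hypot(nk[:,0]-c[0],nk[:,1]-c[1])<.025]
        print("  body",circ(q,.027),len(q),"neck",circ(nk,.012),len(nk))
P=C["top"]; m=sel("top",.35,.65,-.42,-.14,.002,.009)
print("mat",cv2.minEnclosingCircle(m[:,:2].astype(np.float32)))
m=sel("side",.35,.65,-.42,-.14,.002,.009); print("mat",cv2.minEnclosingCircle(m[:,:2].astype(np.float32)))
E
```

```text
top blade rect ((579.1658935546875, -2.9902114868164062), (300.12213134765625, 110.16297149658203), 5.2391815185546875)
 handle rect ((395.8800964355469, -19.684646606445312), (58.31728744506836, 44.97670364379883), 4.5621209144592285)
 rack ((482.6662902832031, 288.0884704589844), (111.1081314086914, 285.2210693359375), 81.58014678955078) z base 0.009690497926468478
  rest [0.5966 0.2959 0.0301] 0.0435 ((595.0830078125, 296.5376281738281), (13.434771537780762, 29.78481674194336), 80.86585998535156)
  rest [0.5891 0.2466 0.0294] 0.0424 ((588.8275756835938, 247.1015625), (12.846055030822754, 28.14927101135254), 81.11188507080078)
  rest [0.5533 0.302  0.0301] 0.0423 ((555.3008422851562, 302.0741271972656), (12.439614295959473, 29.913930892944336), 81.1988296508789)
  rest [0.5461 0.2524 0.0299] 0.0406 ((546.9102783203125, 253.28851318359375), (13.071231842041016, 27.898067474365234), 80.29139709472656)
  rest [0.5078 0.309  0.03  ] 0.0401 ((506.74822998046875, 309.7762451171875), (13.159793853759766, 28.923320770263672), 79.30097198486328)
  rest [0.5002 0.2595 0.0296] 0.0411 ((498.78
[... 3644 characters left out ...]
3243713378906), 63.601478576660156) 0.08436324099282155
 blockbody ((514.1893920898438, -277.80206298828125), (134.5347137451172, 62.39338302612305), 63.50154495239258)
 tops n 112
  centers [[ 0.6886749  -0.00550975]
 [ 0.5876441   0.00794653]]
  body (array([ 0.68994187, -0.00846649]), np.float64(0.001411683575254234)) 560 neck (array([ 0.68986626, -0.0091192 ]), np.float64(0.0015013933865991058)) 79
  body (array([0.5886399 , 0.00534576]), np.float64(0.0012585308503724286)) 580 neck (array([0.58917453, 0.00489871]), np.float64(0.0012899958340812834)) 83
mat ((0.5060520768165588, -0.2826084494590759), 0.19527442753314972)
mat ((0.500327467918396, -0.27767685055732727), 0.20283687114715576)
```

```bash
cat >> h.py <<'E'
def tilt(az,t):
    """tool y = down*cos t + u*sin t, u at azimuth az; jaw z at az-90 side (horizontal)"""
    a=np.radians(az);t=np.radians(t); u=np.array([np.cos(a),np.sin(a),0]); d=np.array([0,0,-1.])
    y=np.cos(t)*d+np.sin(t)*u; z=np.array([np.cos(a-np.pi/2),np.sin(a-np.pi/2),0]); x=np.cross(y,z)
    return np.stack([x,y,z],1)
def plan(pos,Rt,step=38,ang=6.8,show=True,cur=None):
    s=arm.get_state(); Rm=toolR(s); p=np.array(s["eef_pos"]); print("t %.2f pos"%s["t"],np.round(p,4),"w %.4f"%s["width"],"F",np.round(s["force"],1),"q",np.round(s["q"],2))
    pos=np.array(pos); rv=R.from_matrix(Rm.T@Rt).as_rotvec(degrees=True)
    n=max(1,int(np.ceil(max(np.linalg.norm(rv)/ang,np.linalg.norm(pos-p)*1000/step))))
    print("total move mm",np.round((pos-p)*1000,1),"rot",np.round(rv,2),"rows",n)
    for i in range(n):
        Ri=Rm@R.from_rotvec(rv*i/n,degrees=True).as_matrix(); print("  dp",np.round(Ri.T@(pos-p)*1000/n,1).tolist(),"rotation",np.round(rv/n,2).tolist())
E
python3 - <<'E'
from h import *
Rt=tilt(281.5,50); G=np.array([.589,.005,.103]); g=G+.010*Rt[:,1]; pre=g-.13*Rt[:,1]
print(g,pre); 
plan([.45,-.2,.36],toolR())
plan([.5,-.05,.36],Rt)
E
```

```text
[ 0.59052725 -0.00250666  0.09657212] [0.57067304 0.0950799  0.18013451]
t 0.30 pos [ 0.2083 -0.6419  0.2032] w 0.0877 F [0.6 0.1 0.4] q [-0.97  0.36  0.01 -0.   -1.22 -0.29]
total move mm [241.7 441.9 156.8] rot [0. 0. 0.] rows 14
  dp [26.2, -11.2, 24.7] rotation [0.0, 0.0, 0.0]
  dp [26.2, -11.2, 24.7] rotation [0.0, 0.0, 0.0]
  dp [26.2, -11.2, 24.7] rotation [0.0, 0.0, 0.0]
  dp [26.2, -11.2, 24.7] rotation [0.0, 0.0, 0.0]
  dp [26.2, -11.2, 24.7] rotation [0.0, 0.0, 0.0]
  dp [26.2, -11.2, 24.7] rotation [0.0, 0.0, 0.0]
  dp [26.2, -11.2, 24.7] rotation [0.0, 0.0, 0.0]
  dp [26.2, -11.2, 24.7] rotation [0.0, 0.0, 0.0]
  dp [26.2, -11.2, 24.7] rotation [0.0, 0.0, 0.0]
  dp [26.2, -11.2, 24.7] rotation [0.0, 0.0, 0.0]
  dp [26.2, -11.2, 24.7] rotation [0.0, 0.0, 0.0]
  dp [26.2, -11.2, 24.7] rotation [0.0, 0.0, 0.0]
  dp [26.2, -11.2, 24.7] rotation [0.0, 0.0, 0.0]
  dp [26.2, -11.2, 24.7] rotation [0.0, 0.0, 0.0]
t 0.30 pos [ 0.2083 -0.6419  0.2032] w 0.0877 F [0.6 0.1 0.4] q [-0.97  0.36  0.01 -0.   -1.22 -0.29]
total move mm [291.7 591.9 156.8] rot [-36.29 -77.75  40.63] rows 
[... 293 characters left out ...]
8, 13.2] rotation [-2.02, -4.32, 2.26]
  dp [30.6, -19.5, 10.2] rotation [-2.02, -4.32, 2.26]
  dp [30.5, -21.0, 7.2] rotation [-2.02, -4.32, 2.26]
  dp [30.0, -22.4, 4.1] rotation [-2.02, -4.32, 2.26]
  dp [29.3, -23.6, 1.1] rotation [-2.02, -4.32, 2.26]
  dp [28.3, -24.7, -1.9] rotation [-2.02, -4.32, 2.26]
  dp [27.1, -25.7, -4.9] rotation [-2.02, -4.32, 2.26]
  dp [25.6, -26.5, -7.8] rotation [-2.02, -4.32, 2.26]
  dp [23.8, -27.2, -10.6] rotation [-2.02, -4.32, 2.26]
  dp [21.8, -27.7, -13.3] rotation [-2.02, -4.32, 2.26]
  dp [19.6, -28.0, -15.9] rotation [-2.02, -4.32, 2.26]
  dp [17.2, -28.1, -18.3] rotation [-2.02, -4.32, 2.26]
  dp [14.7, -28.0, -20.4] rotation [-2.02, -4.32, 2.26]
```

Call:
move_arm(
  deltas=[
    {"dp":[26,-10,26],"rotation":[-2,-4.3,2.3]},
    {"dp":[27,-11,24],"rotation":[-2,-4.3,2.3]},
    {"dp":[28,-13,21],"rotation":[-2,-4.3,2.3]},
    {"dp":[29,-14,19],"rotation":[-2,-4.3,2.3]},
    {"dp":[30,-16,16],"rotation":[-2,-4.3,2.3]},
  ],
)

```text
t: 0.72
eef_pos: [0.2872, -0.4815, 0.2413]
ee_rot: [-1.7, 0.237, 0.676]
force: [2.7, -0.2, 0.4]
width: 0.0874
```

```bash
python3 - <<'E'
from h import *
Rt=tilt(281.5,50)
plan([.5,0.,.36],Rt)
E
```

```text
t 0.72 pos [ 0.2872 -0.4815  0.2413] w 0.0874 F [ 2.7 -0.2  0.4] q [-0.49  0.06 -0.44  0.31 -1.06 -0.54]
total move mm [212.8 481.5 118.7] rot [-26.93 -55.84  28.95] rows 15
  dp [28.4, -16.9, 14.1] rotation [-1.8, -3.72, 1.93]
  dp [28.7, -18.3, 11.7] rotation [-1.8, -3.72, 1.93]
  dp [28.7, -19.6, 9.2] rotation [-1.8, -3.72, 1.93]
  dp [28.6, -20.8, 6.7] rotation [-1.8, -3.72, 1.93]
  dp [28.2, -22.0, 4.2] rotation [-1.8, -3.72, 1.93]
  dp [27.6, -23.0, 1.7] rotation [-1.8, -3.72, 1.93]
  dp [26.9, -23.9, -0.8] rotation [-1.8, -3.72, 1.93]
  dp [25.9, -24.7, -3.3] rotation [-1.8, -3.72, 1.93]
  dp [24.8, -25.5, -5.7] rotation [-1.8, -3.72, 1.93]
  dp [23.5, -26.0, -8.1] rotation [-1.8, -3.72, 1.93]
  dp [22.0, -26.5, -10.4] rotation [-1.8, -3.72, 1.93]
  dp [20.3, -26.9, -12.6] rotation [-1.8, -3.72, 1.93]
  dp [18.5, -27.1, -14.7] rotation [-1.8, -3.72, 1.93]
  dp [16.6, -27.2, -16.7] rotation [-1.8, -3.72, 1.93]
  dp [14.5, -27.2, -18.6] rotation [-1.8, -3.72, 1.93]
```

Call:
move_arm(
  deltas=[
    {"dp":[28,-17,14],"rotation":[-1.8,-3.7,1.9]},
    {"dp":[29,-18,12],"rotation":[-1.8,-3.7,1.9]},
    {"dp":[29,-20,9],"rotation":[-1.8,-3.7,1.9]},
    {"dp":[29,-21,7],"rotation":[-1.8,-3.7,1.9]},
    {"dp":[28,-22,4],"rotation":[-1.8,-3.7,1.9]},
  ],
)

```text
t: 1.13
eef_pos: [0.3593, -0.3129, 0.2842]
ee_rot: [-1.764, 0.462, 1.001]
force: [1.2, 0.4, -0.2]
width: 0.0875
```

Call:
move_arm(
  deltas=[
    {"dp":[28,-23,2],"rotation":[-1.8,-3.7,1.9]},
    {"dp":[27,-24,-1],"rotation":[-1.8,-3.7,1.9]},
    {"dp":[26,-25,-3],"rotation":[-1.8,-3.7,1.9]},
    {"dp":[25,-25,-6],"rotation":[-1.8,-3.7,1.9]},
    {"dp":[24,-26,-8],"rotation":[-1.8,-3.7,1.9]},
  ],
)

```text
t: 1.55
eef_pos: [0.4275, -0.1406, 0.3263]
ee_rot: [-1.746, 0.691, 1.356]
force: [2.6, -0.3, -0.5]
width: 0.0878
```

```bash
python3 - <<'E'
from h import *
Rt=tilt(281.5,50)
plan([.54,0.07,.33],Rt)
E
```

```text
t 1.55 pos [ 0.4275 -0.1406  0.3263] w 0.0878 F [ 2.6 -0.3 -0.5] q [ 0.67 -0.08 -0.66  0.56 -1.47 -1.02]
total move mm [112.5 210.6   3.7] rot [ -6.84 -17.71   8.73] rows 7
  dp [25.0, -19.4, -12.9] rotation [-0.98, -2.53, 1.25]
  dp [23.9, -19.7, -14.3] rotation [-0.98, -2.53, 1.25]
  dp [22.8, -19.9, -15.7] rotation [-0.98, -2.53, 1.25]
  dp [21.7, -20.1, -17.0] rotation [-0.98, -2.53, 1.25]
  dp [20.5, -20.3, -18.3] rotation [-0.98, -2.53, 1.25]
  dp [19.2, -20.4, -19.5] rotation [-0.98, -2.53, 1.25]
  dp [17.9, -20.5, -20.6] rotation [-0.98, -2.53, 1.25]
```

Call:
move_arm(
  deltas=[
    {"dp":[25,-19,-13],"rotation":[-1.2,-3.0,1.5]},
    {"dp":[24,-20,-14],"rotation":[-1.2,-3,1.5]},
    {"dp":[23,-20,-16],"rotation":[-1.2,-3,1.5]},
    {"dp":[22,-20,-17],"rotation":[-1.2,-3,1.5]},
    {"dp":[20,-20,-18],"rotation":[-1.2,-3,1.5]},
  ],
)

```text
t: 1.97
eef_pos: [0.5068, 0.0228, 0.3296]
ee_rot: [-1.614, 0.854, 1.718]
force: [0.8, -0.9, 0.1]
width: 0.0877
```

```bash
python3 - <<'E'
from h import *
Rt=tilt(281.5,50)
plan([0.57067304, 0.0950799,  0.18013451],Rt)
E
```

```text
t 1.97 pos [0.5068 0.0228 0.3296] w 0.0877 F [ 0.8 -0.9  0.1] q [ 0.91  0.15 -0.51  0.61 -1.55 -0.97]
total move mm [  63.9   72.3 -149.5] rot [ 0.12 -2.03  1.01] rows 5
  dp [30.7, 10.9, -14.3] rotation [0.02, -0.41, 0.2]
  dp [30.6, 10.8, -14.5] rotation [0.02, -0.41, 0.2]
  dp [30.6, 10.7, -14.7] rotation [0.02, -0.41, 0.2]
  dp [30.5, 10.5, -15.0] rotation [0.02, -0.41, 0.2]
  dp [30.4, 10.4, -15.2] rotation [0.02, -0.41, 0.2]
```

Call:
move_arm(
  deltas=[
    {"dp":[30.7,10.9,-14.3],"rotation":[0,-0.5,0.2]},
    {"dp":[30.7,10.9,-14.5],"rotation":[0,-0.5,0.2]},
    {"dp":[30.7,10.7,-14.7],"rotation":[0,-0.5,0.2]},
    {"dp":[30.5,10.5,-15],"rotation":[0,-0.5,0.2]},
    {"dp":[30.5,10.5,-15],"rotation":[0,-0.5,0.2]},
  ],
)

```text
t: 2.38
eef_pos: [0.5761, 0.1081, 0.1786]
ee_rot: [-1.576, 0.868, 1.789]
force: [0.1, 1.0, 0.0]
width: 0.0875
```

```bash
python3 - <<'E'
from h import *
Rt=tilt(281.5,50)
plan([ 0.59052725, -0.00250666 , 0.09657212],Rt)
for n in("side","top"):
    f=arm.grab_frame(n); cv2.imwrite(f"pics/{n}1.png",f["pixels"][:,:,::-1])
E
```

```text
t 2.38 pos [0.5761 0.1081 0.1786] w 0.0875 F [0.1 1.  0. ] q [ 0.91  0.45 -0.48  0.65 -1.34 -1.08]
total move mm [  14.5 -110.6  -82.1] rot [1.07 0.64 0.26] rows 4
  dp [-2.3, 34.4, 2.6] rotation [0.27, 0.16, 0.07]
  dp [-2.3, 34.5, 2.5] rotation [0.27, 0.16, 0.07]
  dp [-2.2, 34.5, 2.3] rotation [0.27, 0.16, 0.07]
  dp [-2.2, 34.5, 2.1] rotation [0.27, 0.16, 0.07]
```

View pics/side1.png

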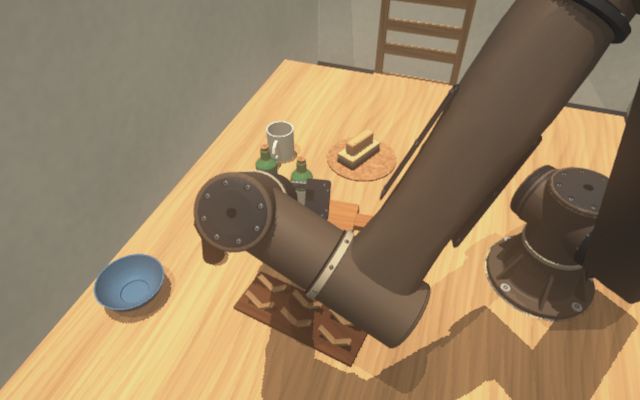

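View pics/top1.png

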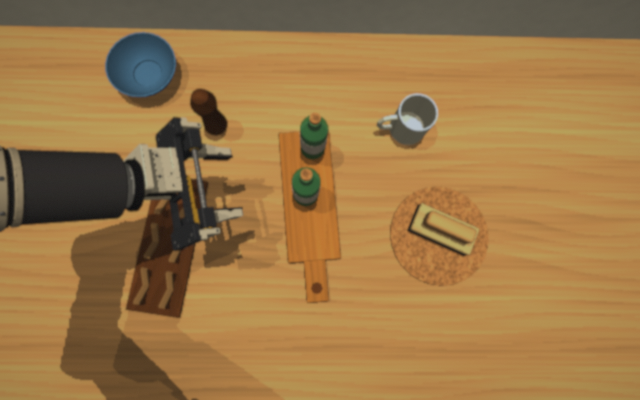

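Call:
move_arm(
  deltas=[
    {"dp":[-3,30,3],"rotation":[0.3,0.2,0.1]},
    {"dp":[-2,30,3],"rotation":[0.3,0.2,0.1]},
    {"dp":[-2,30,2],"rotation":[0.3,0.2,0]},
    {"dp":[-2,25,1],"rotation":[0.2,0,0]},
  ],
)

```text
t: 2.82
eef_pos: [0.5897, 0.0176, 0.1076]
ee_rot: [-1.565, 0.875, 1.783]
force: [0.1, -0.2, 0.4]
width: 0.0878
```

```bash
python3 - <<'E'
from h import *
Rt=tilt(281.5,50)
plan([ 0.59052725, -0.00250666 , 0.09657212],Rt)
E
```

```text
t 2.82 pos [0.5897 0.0176 0.1076] w 0.0878 F [ 0.1 -0.2  0.4] q [ 0.76  0.49 -0.65  0.8  -1.14 -1.17]
total move mm [  0.9 -20.1 -11.1] rot [ 0.18  0.43 -0.14] rows 1
  dp [-4.2, 22.4, 3.3] rotation [0.18, 0.43, -0.14]
```

Call:
move_arm(
  deltas=[
    {"dp":[-3,13,2],"rotation":[0.1,0.2,0]},
    {"dp":[-2,11,2],"rotation":[0,0.2,0]},
    {"dp":[0,0,0],"rotation":[0,0,0]},
  ],
)

```text
t: 3.07
eef_pos: [0.5884, -0.0103, 0.0957]
ee_rot: [-1.569, 0.877, 1.769]
force: [-0.9, 0.3, -0.6]
width: 0.0875
```

Call:
move_arm(
  deltas=[
    {"dp":[0,0,0],"rotation":[0,0,0]},
    {"dp":[0,0,0],"rotation":[0,0,0]},
    {"dp":[0,0,0],"rotation":[0,0,0]},
    {"dp":[0,0,0],"rotation":[0,0,0]},
    {"dp":[0,0,0],"rotation":[0,0,0]},
  ],
  jaw=255,
  squeeze=35,
)

```text
t: 3.48
eef_pos: [0.5908, -0.007, 0.0996]
ee_rot: [-1.581, 0.874, 1.763]
force: [1.1, -0.2, 0.9]
width: 0.0601
```

Call:
move_arm(
  deltas=[
    {"dp":[0,0,0],"rotation":[0,0,0]},
    {"dp":[0,0,0],"rotation":[0,0,0]},
    {"dp":[0,0,0],"rotation":[0,0,0]},
    {"dp":[0,0,0],"rotation":[0,0,0]},
    {"dp":[0,0,0],"rotation":[0,0,0]},
  ],
)

```text
t: 3.9
eef_pos: [0.5909, -0.0057, 0.0999]
ee_rot: [-1.582, 0.874, 1.764]
force: [1.1, -1.3, -0.8]
width: 0.0516
```

```bash
python3 - <<'E'
from h import *
s=arm.get_state(); Rm=toolR(s); print(Rm.T@[0,0,60], s["force"],s["eef_pos"])
E
```

```text
[-46.01481736 -38.50276113  -0.41709542] [ 1.12041748 -1.33342173 -0.8258342 ] [ 0.59090249 -0.00567014  0.09986351]
```

Call:
move_arm(
  deltas=[
    {"dp":[-12,-10,0],"rotation":[0,0,0]},
    {"dp":[-23,-19,0],"rotation":[0,0,0]},
    {"dp":[-23,-19,0],"rotation":[0,0,0]},
    {"dp":[-23,-19,0],"rotation":[0,0,0]},
  ],
)

```text
t: 4.23
eef_pos: [0.5874, -0.0081, 0.2001]
ee_rot: [-1.56, 0.876, 1.78]
force: [-0.3, -0.3, -2.3]
width: 0.0515
```

```bash
python3 - <<'E'
from h import *
f=arm.grab_frame("side"); cv2.imwrite("pics/side2.png",f["pixels"][:,:,::-1])
f=arm.grab_frame("top"); cv2.imwrite("pics/top2.png",f["pixels"][:,:,::-1])
E
```

```text
(no output)
```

View pics/top2.png

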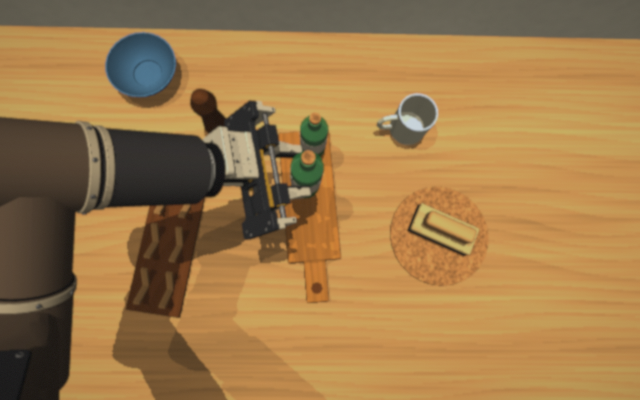

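The bottle is held in the jaws at (307,170), and the mill at (204,100) and the other bottle have not moved. I'll raise it and swing it over the rack.

```bash
python3 - <<'E'
from h import *
plan([.585,-.0,.33],toolR())
plan([.55,.17,.33],tilt(261.5,-40))
E
```

```text
t 4.33 pos [ 0.5895 -0.0065  0.2035] w 0.0520 F [ 0.2  1.1 -3.5] q [ 0.74  0.36 -0.59  0.76 -1.27 -1.02]
total move mm [ -4.5   6.5 126.5] rot [0. 0. 0.] rows 4
  dp [-23.1, -21.7, 0.7] rotation [0.0, 0.0, 0.0]
  dp [-23.1, -21.7, 0.7] rotation [0.0, 0.0, 0.0]
  dp [-23.1, -21.7, 0.7] rotation [0.0, 0.0, 0.0]
  dp [-23.1, -21.7, 0.7] rotation [0.0, 0.0, 0.0]
t 4.33 pos [ 0.5895 -0.0065  0.2035] w 0.0520 F [ 0.2  1.1 -3.5] q [ 0.74  0.36 -0.59  0.76 -1.27 -1.02]
total move mm [-39.5 176.5 126.5] rot [  2.01  22.15 -88.99] rows 14
  dp [1.4, -15.7, 0.2] rotation [0.14, 1.58, -6.36]
  dp [3.1, -15.5, 0.3] rotation [0.14, 1.58, -6.36]
  dp [4.8, -15.0, 0.5] rotation [0.14, 1.58, -6.36]
  dp [6.4, -14.4, 0.7] rotation [0.14, 1.58, -6.36]
  dp [7.9, -13.6, 0.9] rotation [0.14, 1.58, -6.36]
  dp [9.4, -12.6, 1.2] rotation [0.14, 1.58, -6.36]
  dp [10.7, -11.5, 1.5] rotation [0.14, 1.58, -6.36]
  dp [11.8, -10.3, 1.8] rotation [0.14, 1.58, -6.36]
  dp [12.8, -8.9, 2.2] rotation [0.14, 1.58, -6.36]
  dp [13.7, -7.4, 2.6] rotation [0.14, 1.58, -6.36]
  dp [14.3, -5.9, 3.0] rotation [0.14, 1.58, -6.36]
  dp [14.8, -4.2, 3.4] rotation [0.14, 1.58, -6.36]
  dp [15.1, -2.6, 3.8] rotation [0.14, 1.58, -6.36]
  dp [15.2, -0.9, 4.2] rotation [0.14, 1.58, -6.36]
```

Call:
move_arm(
  deltas=[
    {"dp":[-23,-22,0],"rotation":[0,0,0]},
    {"dp":[-23,-22,0],"rotation":[0,0,0]},
    {"dp":[-23,-22,0],"rotation":[0,0,0]},
    {"dp":[-23,-22,0],"rotation":[0,0,0]},
  ],
)

```text
t: 4.67
eef_pos: [0.5846, -0.0, 0.3257]
ee_rot: [-1.553, 0.873, 1.784]
force: [0.8, -0.5, -3.4]
width: 0.0522
```

```bash
python3 - <<'E'
from h import *
plan([.54,.17,.33],tilt(261.5,-40))
E
```

```text
t 4.67 pos [ 0.5846 -0.      0.3257] w 0.0522 F [ 0.8 -0.5 -3.4] q [ 0.76  0.25 -0.43  0.7  -1.49 -0.84]
total move mm [-44.6 170.    4.3] rot [  1.2   22.1  -89.13] rows 14
  dp [7.8, -9.8, 0.7] rotation [0.09, 1.58, -6.37]
  dp [8.8, -8.9, 1.0] rotation [0.09, 1.58, -6.37]
  dp [9.7, -7.8, 1.2] rotation [0.09, 1.58, -6.37]
  dp [10.5, -6.7, 1.5] rotation [0.09, 1.58, -6.37]
  dp [11.1, -5.5, 1.8] rotation [0.09, 1.58, -6.37]
  dp [11.6, -4.2, 2.1] rotation [0.09, 1.58, -6.37]
  dp [12.0, -2.9, 2.5] rotation [0.09, 1.58, -6.37]
  dp [12.1, -1.6, 2.8] rotation [0.09, 1.58, -6.37]
  dp [12.2, -0.2, 3.2] rotation [0.09, 1.58, -6.37]
  dp [12.0, 1.1, 3.5] rotation [0.09, 1.58, -6.37]
  dp [11.7, 2.5, 3.8] rotation [0.09, 1.58, -6.37]
  dp [11.3, 3.7, 4.1] rotation [0.09, 1.58, -6.37]
  dp [10.7, 5.0, 4.4] rotation [0.09, 1.58, -6.37]
  dp [9.9, 6.1, 4.7] rotation [0.09, 1.58, -6.37]
```

Call:
move_arm(
  deltas=[
    {"dp":[8,-10,1],"rotation":[0,1.6,-6.4]},
    {"dp":[9,-9,1],"rotation":[0,1.6,-6.4]},
    {"dp":[10,-8,1],"rotation":[0,1.6,-6.4]},
    {"dp":[10.5,-7,1.5],"rotation":[0,1.6,-6.4]},
    {"dp":[11,-5.5,2],"rotation":[0,1.6,-6.4]},
  ],
)

```text
t: 5.08
eef_pos: [0.5677, 0.0681, 0.3266]
ee_rot: [-1.638, 0.292, 1.639]
force: [-0.3, -0.5, -2.8]
width: 0.0518
```

Call:
move_arm(
  deltas=[
    {"dp":[11.6,-4,2],"rotation":[0,1.6,-6.4]},
    {"dp":[12,-3,2.5],"rotation":[0,1.6,-6.4]},
    {"dp":[12,-1.6,3],"rotation":[0,1.6,-6.4]},
    {"dp":[12,0,3],"rotation":[0,1.6,-6.4]},
    {"dp":[12,1,3.5],"rotation":[0,1.6,-6.4]},
  ],
)

```text
t: 5.5
eef_pos: [0.5509, 0.1343, 0.3301]
ee_rot: [-1.639, -0.304, 1.535]
force: [-0.3, -1.8, -4.6]
width: 0.0519
```

```bash
python3 - <<'E'
from h import *
plan([.5713,.2758,.17],tilt(261.5,-40))
E
```

```text
t 5.50 pos [0.5509 0.1343 0.3301] w 0.0519 F [-0.3 -1.8 -4.6] q [ 0.4   0.05 -0.04 -0.25 -1.3  -0.4 ]
total move mm [  20.4  141.5 -160.1] rot [  0.72   6.48 -22.36] rows 6
  dp [14.6, 32.6, -0.3] rotation [0.12, 1.08, -3.73]
  dp [12.5, 33.5, -0.2] rotation [0.12, 1.08, -3.73]
  dp [10.3, 34.3, -0.0] rotation [0.12, 1.08, -3.73]
  dp [8.0, 34.9, 0.1] rotation [0.12, 1.08, -3.73]
  dp [5.7, 35.3, 0.1] rotation [0.12, 1.08, -3.73]
  dp [3.4, 35.6, 0.2] rotation [0.12, 1.08, -3.73]
```

Call:
move_arm(
  deltas=[
    {"dp":[14.6,32.6,0],"rotation":[0,1.4,-5]},
    {"dp":[12.5,33.5,0],"rotation":[0,1.4,-5]},
    {"dp":[10,34,0],"rotation":[0,1.4,-5]},
    {"dp":[7,35,0],"rotation":[0,1.4,-5]},
  ],
)

```text
t: 5.83
eef_pos: [0.5696, 0.2314, 0.2331]
ee_rot: [-1.612, -0.678, 1.441]
force: [-0.2, 1.0, -5.0]
width: 0.0518
```

```bash
python3 - <<'E'
from h import *
plan([.5713,.2758,.13],tilt(261.5,-40))
f=arm.grab_frame("side"); cv2.imwrite("pics/side3.png",f["pixels"][:,:,::-1])
E
```

```text
t 5.83 pos [0.5696 0.2314 0.2331] w 0.0518 F [-0.2  1.  -5. ] q [ 0.26  0.15 -0.13 -0.7  -1.07 -0.12]
total move mm [   1.7   44.4 -103.1] rot [ 1.69  0.87 -1.12] rows 3
  dp [-10.1, 35.9, 2.9] rotation [0.56, 0.29, -0.37]
  dp [-10.3, 35.9, 2.4] rotation [0.56, 0.29, -0.37]
  dp [-10.6, 35.8, 2.0] rotation [0.56, 0.29, -0.37]
```

View pics/side3.png

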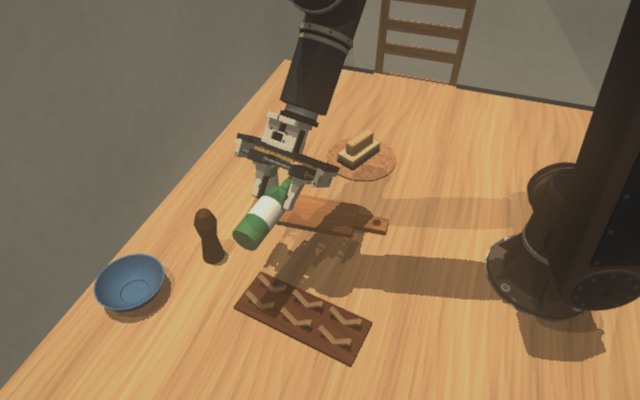

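The bottle lies level in the jaws at (262,218), its base towards +y, and hangs over the far end of the rack.

Call:
move_arm(
  deltas=[
    {"dp":[-10,36,3],"rotation":[0.6,0.3,-0.4]},
    {"dp":[-10,36,2.5],"rotation":[0.6,0.3,-0.4]},
    {"dp":[-10,36,2],"rotation":[0.5,0.3,-0.4]},
  ],
)

```text
t: 6.13
eef_pos: [0.5687, 0.2747, 0.1262]
ee_rot: [-1.554, -0.702, 1.403]
force: [0.6, -0.2, -3.3]
width: 0.0516
```

```bash
python3 - <<'E'
from h import *
plan([.5713,.2758,.0374],tilt(261.5,-40))
F={n:arm.grab_frame(n) for n in("side","top")}
for n,f in F.items():
    cv2.imwrite(f"pics/{n}4.png",f["pixels"][:,:,::-1]); P=cloud(f); hsv=cv2.cvtColor(f["pixels"],cv2.COLOR_RGB2HSV)
    g=(hsv[...,0]>45)&(hsv[...,0]<85)&(hsv[...,1]>90)&(P[...,1]>.12)&(P[...,2]>.05)
    p=P[g]; 
    # body base end
    y=np.array([.148,.989]); s=p[:,:2]@y; print(n,len(p),"along",s.min(),s.max(),"z",p[:,2].min(),p[:,2].max())
    for lo in np.arange(.2,.4,.03):
        q=p[(s>lo)&(s<lo+.03)]
        if len(q)>10: print(lo,len(q),"x",q[:,0].min().round(4),q[:,0].max().round(4),"z",q[:,2].max().round(4))
E
```

```text
t 6.13 pos [0.5687 0.2747 0.1262] w 0.0516 F [ 0.6 -0.2 -3.3] q [ 0.28  0.29 -0.2  -0.82 -0.93  0.02]
total move mm [  2.6   1.1 -88.8] rot [-0.26 -0.83  0.25] rows 3
  dp [-18.7, 22.9, -1.2] rotation [-0.09, -0.28, 0.08]
  dp [-18.7, 23.0, -1.0] rotation [-0.09, -0.28, 0.08]
  dp [-18.7, 23.0, -0.9] rotation [-0.09, -0.28, 0.08]
side 587 along 0.2739019011796428 0.8007082192591573 z 0.148527292219802 0.860857512143156
0.26 36 x 0.5521 0.565 z 0.1535
0.29000000000000004 77 x 0.5469 0.5787 z 0.1666
0.32 143 x 0.5278 0.5827 z 0.2229
0.38 107 x 0.5567 0.5919 z 0.1644Traceback (most recent call last):
  File "<stdin>", line 9, in <module>
    return umr_minimum(a, axis, None, out, keepdims, initial, where)
ValueError: zero-size array to reduction operation minimum which has no identity
```

View pics/top4.png

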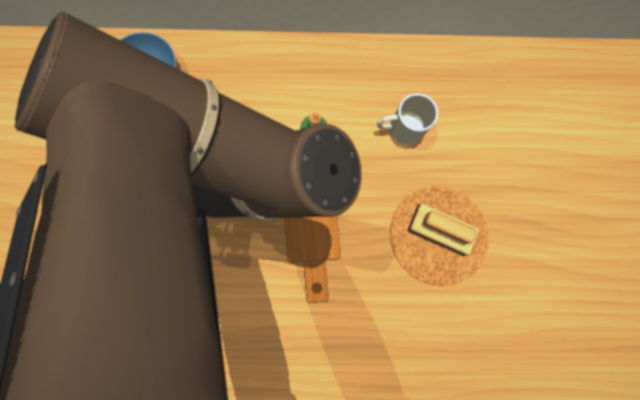

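Call:
move_arm(
  deltas=[
    {"dp":[-18,22,-1],"rotation":[-0.1,-0.3,0.1]},
    {"dp":[-18,22,-1],"rotation":[-0.1,-0.3,0.1]},
    {"dp":[-15,18,-1],"rotation":[-0.1,-0.3,0]},
    {"dp":[0,0,0],"rotation":[0,0,0]},
  ],
)

```text
t: 6.57
eef_pos: [0.5688, 0.2731, 0.0383]
ee_rot: [-1.563, -0.688, 1.423]
force: [0.0, -0.0, -3.2]
width: 0.052
```

```bash
python3 - <<'E'
from h import *
plan([.5713,.2758,.0374],tilt(261.5,-40))
f=arm.grab_frame("side"); cv2.imwrite("pics/side5.png",cv2.resize(f["pixels"][180:380,150:470,::-1],(800,500)))
E
```

```text
t 6.57 pos [0.5688 0.2731 0.0383] w 0.0520 F [ 0.  -0.  -3.2] q [ 0.26  0.42 -0.23 -0.9  -0.84  0.19]
total move mm [ 2.5  2.7 -0.9] rot [-0.47  0.04 -0.59] rows 1
  dp [1.7, 2.6, -2.1] rotation [-0.47, 0.04, -0.59]
```

View pics/side5.png

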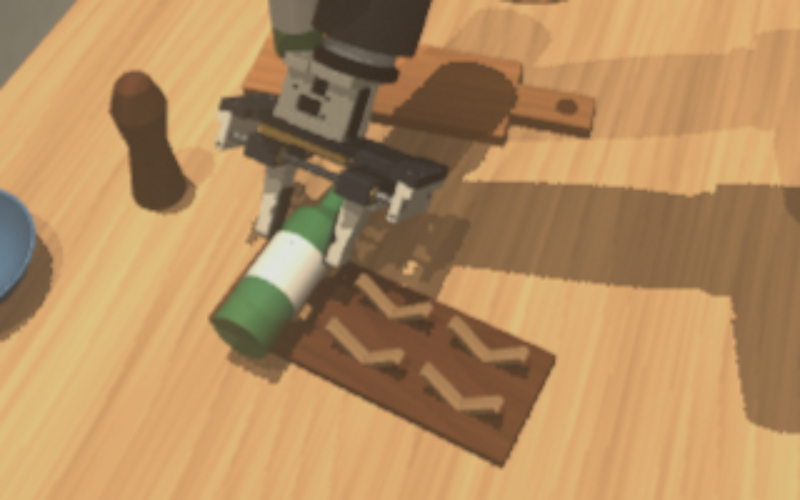

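Call:
move_arm(
  deltas=[
    {"dp":[0,2.5,-2],"rotation":[-0.3,0,-0.5]},
    {"dp":[-2,2,0],"rotation":[0,0,0]},
    {"dp":[0,0,0],"rotation":[0,0,0]},
  ],
)

```text
t: 6.87
eef_pos: [0.5718, 0.2741, 0.0386]
ee_rot: [-1.572, -0.698, 1.428]
force: [0.9, -0.9, -3.0]
width: 0.0522
```

Call:
move_arm(
  deltas=[
    {"dp":[-1.3,1.5,0],"rotation":[0,0,0]},
    {"dp":[0,0,0],"rotation":[0,0,0]},
  ],
)

```text
t: 7.03
eef_pos: [0.5723, 0.2741, 0.0387]
ee_rot: [-1.575, -0.699, 1.431]
force: [-0.0, 0.3, -3.0]
width: 0.0523
```

```bash
python3 - <<'E'
from h import *
plan([.5713,.2758,.0374],tilt(261.5,-40))
E
```

```text
t 7.03 pos [0.5723 0.2741 0.0387] w 0.0523 F [-0.   0.3 -3. ] q [ 0.26  0.42 -0.23 -0.91 -0.84  0.21]
total move mm [-1.   1.7 -1.3] rot [-0.08  0.37  0.02] rows 1
  dp [0.3, 2.0, 1.3] rotation [-0.08, 0.37, 0.02]
```

Call:
move_arm(
  deltas=[
    {"dp":[-3,3,0.5],"rotation":[0,0,0]},
    {"dp":[-3,3,0],"rotation":[0,0,0]},
  ],
)

```text
t: 7.2
eef_pos: [0.5719, 0.2746, 0.0351]
ee_rot: [-1.579, -0.703, 1.438]
force: [-16.6, -11.3, 33.2]
width: 0.0521
```

```bash
python3 - <<'E'
from h import *
plan([.5713,.2758,.0374],tilt(261.5,-40))
E
```

```text
t 7.20 pos [0.5719 0.2746 0.0351] w 0.0521 F [-16.6 -11.3  33.2] q [ 0.25  0.43 -0.23 -0.92 -0.84  0.23]
total move mm [-0.6  1.2  2.3] rot [-0.07  0.67  0.27] rows 1
  dp [2.3, -1.1, 0.8] rotation [-0.07, 0.67, 0.27]
```

Call:
move_arm(
  deltas=[
    {"dp":[2,-1.5,0.5],"rotation":[0,0,0]},
    {"dp":[0,0,0],"rotation":[0,0,0]},
  ],
)

```text
t: 7.37
eef_pos: [0.5715, 0.2754, 0.0394]
ee_rot: [-1.582, -0.705, 1.44]
force: [0.5, -1.5, -3.3]
width: 0.0521
```

Call:
move_arm(
  deltas=[
    {"dp":[0,0,0],"rotation":[0,0,0]},
    {"dp":[0,0,0],"rotation":[0,0,0]},
    {"dp":[0,0,0],"rotation":[0,0,0]},
    {"dp":[0,0,0],"rotation":[0,0,0]},
    {"dp":[0,0,0],"rotation":[0,0,0]},
  ],
  jaw=35,
)

```text
t: 7.78
eef_pos: [0.5728, 0.2761, 0.0404]
ee_rot: [-1.585, -0.706, 1.442]
force: [-0.2, -1.3, -1.1]
width: 0.0747
```

```bash
python3 - <<'E'
from h import *
p=arm.get_state(); Rm=toolR(p); print(Rm.round(3),p["force"],p["width"])
E
```

```text
[[ 0.098  0.098 -0.99 ]
 [ 0.755  0.641  0.138]
 [ 0.649 -0.761 -0.011]] [-0.17266518 -1.29020191 -1.14117153] 0.07469337600356186
```

Call:
move_arm(
  deltas=[
    {"dp":[0,-12,0],"rotation":[0,0,0]},
    {"dp":[0,-25,0],"rotation":[0,0,0]},
    {"dp":[0,-35,0],"rotation":[0,0,0]},
    {"dp":[0,-38,0],"rotation":[0,0,0]},
    {"dp":[0,-38,0],"rotation":[0,0,0]},
  ],
)

```text
t: 8.2
eef_pos: [0.5535, 0.1797, 0.1505]
ee_rot: [-1.566, -0.701, 1.434]
force: [0.9, 0.2, -0.4]
width: 0.0756
```

```bash
python3 - <<'E'
from h import *
Rt=tilt(281.5,50); print((np.array([.690,-.009,.103])+.010*Rt[:,1]), (np.array([.690,-.009,.103])-.12*Rt[:,1]))
plan([.56,.13,.33],Rt)
f=arm.grab_frame("side"); cv2.imwrite("pics/side6.png",f["pixels"][:,:,::-1])
E
```

```text
[ 0.69152725 -0.01650666  0.09657212] [0.67167304 0.0810799  0.18013451]
t 8.20 pos [0.5535 0.1797 0.1505] w 0.0756 F [ 0.9  0.2 -0.4] q [ 0.11  0.25 -0.2  -0.79 -1.08  0.13]
total move mm [  6.5 -49.7 179.5] rot [ -2.05 -21.21  89.29] rows 14
  dp [5.6, -12.0, -0.9] rotation [-0.15, -1.51, 6.38]
  dp [4.2, -12.6, -1.1] rotation [-0.15, -1.51, 6.38]
  dp [2.8, -13.0, -1.2] rotation [-0.15, -1.51, 6.38]
  dp [1.3, -13.2, -1.3] rotation [-0.15, -1.51, 6.38]
  dp [-0.2, -13.2, -1.3] rotation [-0.15, -1.51, 6.38]
  dp [-1.7, -13.1, -1.3] rotation [-0.15, -1.51, 6.38]
  dp [-3.2, -12.9, -1.3] rotation [-0.15, -1.51, 6.38]
  dp [-4.6, -12.4, -1.2] rotation [-0.15, -1.51, 6.38]
  dp [-6.0, -11.8, -1.1] rotation [-0.15, -1.51, 6.38]
  dp [-7.3, -11.1, -1.0] rotation [-0.15, -1.51, 6.38]
  dp [-8.5, -10.2, -0.8] rotation [-0.15, -1.51, 6.38]
  dp [-9.6, -9.2, -0.6] rotation [-0.15, -1.51, 6.38]
  dp [-10.6, -8.0, -0.3] rotation [-0.15, -1.51, 6.38]
  dp [-11.4, -6.8, -0.0] rotation [-0.15, -1.51, 6.38]
```

View pics/side6.png

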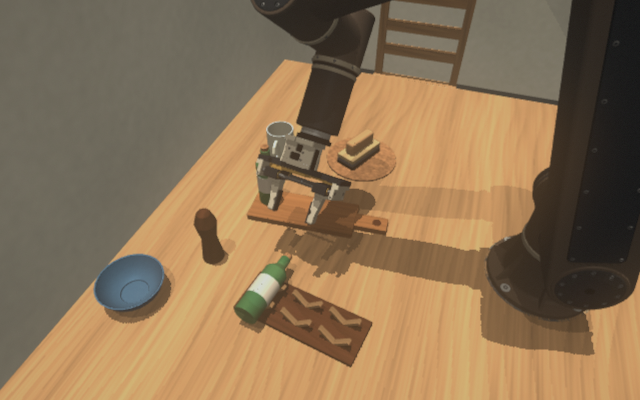

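The first bottle lies in the far place at (264,290). Now the second bottle.

Call:
move_arm(
  deltas=[
    {"dp":[15,-20,-1],"rotation":[0,-1.6,6.4]},
    {"dp":[10,-20,-1],"rotation":[0,-1.6,6.4]},
    {"dp":[5,-20,-1],"rotation":[0,-1.6,6.4]},
    {"dp":[2,-20,-1],"rotation":[0,-1.6,6.4]},
    {"dp":[0,-18,-1],"rotation":[0,-1.6,6.4]},
  ],
)

```text
t: 8.67
eef_pos: [0.5602, 0.1425, 0.2703]
ee_rot: [-1.642, -0.12, 1.547]
force: [0.7, -0.2, -1.1]
width: 0.0756
```

```bash
python3 - <<'E'
from h import *
Rt=tilt(281.5,50)
plan([.60,.15,.33],Rt)
E
```

```text
t 8.67 pos [0.5602 0.1425 0.2703] w 0.0756 F [ 0.7 -0.2 -1.1] q [ 0.54  0.1  -0.16 -0.07 -1.19 -0.55]
total move mm [39.8  7.5 59.7] rot [ -1.2  -14.45  56.11] rows 9
  dp [1.7, -6.1, -4.9] rotation [-0.13, -1.61, 6.23]
  dp [0.9, -6.3, -4.9] rotation [-0.13, -1.61, 6.23]
  dp [0.1, -6.3, -4.9] rotation [-0.13, -1.61, 6.23]
  dp [-0.7, -6.3, -4.9] rotation [-0.13, -1.61, 6.23]
  dp [-1.5, -6.1, -4.9] rotation [-0.13, -1.61, 6.23]
  dp [-2.3, -5.9, -4.9] rotation [-0.13, -1.61, 6.23]
  dp [-3.1, -5.6, -4.8] rotation [-0.13, -1.61, 6.23]
  dp [-3.8, -5.2, -4.7] rotation [-0.13, -1.61, 6.23]
  dp [-4.5, -4.7, -4.6] rotation [-0.13, -1.61, 6.23]
```

Call:
move_arm(
  deltas=[
    {"dp":[2,-6,-5],"rotation":[0,-1.6,6.2]},
    {"dp":[1,-6,-5],"rotation":[0,-1.6,6.2]},
    {"dp":[0,-6,-5],"rotation":[0,-1.6,6.2]},
    {"dp":[-1,-6,-5],"rotation":[0,-1.6,6.2]},
    {"dp":[-1,-6,-5],"rotation":[0,-1.6,6.2]},
  ],
  jaw=0,
)

```text
t: 9.08
eef_pos: [0.5868, 0.146, 0.323]
ee_rot: [-1.657, 0.45, 1.64]
force: [0.8, -0.7, -0.4]
width: 0.0874
```

Call:
move_arm(
  deltas=[
    {"dp":[-2,-6,-5],"rotation":[0,-1.6,6.2]},
    {"dp":[-3,-6,-5],"rotation":[0,-1.6,6.2]},
    {"dp":[-4,-5,-5],"rotation":[0,-1.6,6.2]},
    {"dp":[-4,-5,-5],"rotation":[0,-1.6,6.2]},
  ],
)

```text
t: 9.42
eef_pos: [0.6068, 0.1527, 0.3592]
ee_rot: [-1.602, 0.908, 1.744]
force: [0.3, -0.2, -0.5]
width: 0.0877
```

```bash
python3 - <<'E'
from h import *
Rt=tilt(281.5,50)
plan([0.66773, 0.10044,  0.1967],Rt)
f=arm.grab_frame("top"); cv2.imwrite("pics/top7.png",f["pixels"][:,:,::-1])
E
```

```text
t 9.42 pos [0.6068 0.1527 0.3592] w 0.0877 F [ 0.3 -0.2 -0.5] q [ 0.92  0.41 -0.14  0.64 -1.69 -0.89]
total move mm [  60.9  -52.3 -162.5] rot [ 0.54 -0.96 -2.02] rows 5
  dp [18.0, 30.1, -9.3] rotation [0.11, -0.19, -0.4]
  dp [17.7, 30.2, -9.4] rotation [0.11, -0.19, -0.4]
  dp [17.5, 30.3, -9.5] rotation [0.11, -0.19, -0.4]
  dp [17.3, 30.4, -9.6] rotation [0.11, -0.19, -0.4]
  dp [17.0, 30.5, -9.7] rotation [0.11, -0.19, -0.4]
```

View pics/top7.png

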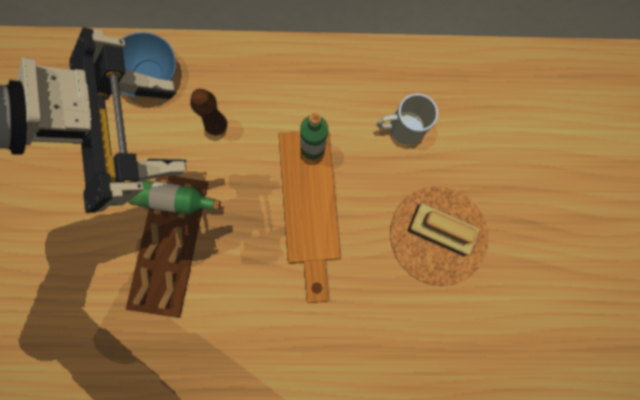

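Call:
move_arm(
  deltas=[
    {"dp":[18,30,-9],"rotation":[0.1,-0.2,-0.4]},
    {"dp":[18,30,-9],"rotation":[0.1,-0.2,-0.4]},
    {"dp":[17.5,30,-9.5],"rotation":[0.1,-0.2,-0.4]},
    {"dp":[17,30,-9.5],"rotation":[0.1,-0.2,-0.4]},
    {"dp":[17,30,-9.5],"rotation":[0.1,-0.2,-0.4]},
  ],
)

```text
t: 9.88
eef_pos: [0.6707, 0.1047, 0.1959]
ee_rot: [-1.575, 0.885, 1.781]
force: [-0.3, 1.5, 0.6]
width: 0.0874
```

```bash
python3 - <<'E'
from h import *
Rt=tilt(281.5,50)
plan([ 0.69152725, -0.01650666 , 0.09657212],Rt)
F={n:arm.grab_frame(n) for n in("side","top")}
for n,f in F.items(): cv2.imwrite(f"pics/{n}8.png",f["pixels"][:,:,::-1])
E
```

```text
t 9.88 pos [0.6707 0.1047 0.1959] w 0.0874 F [-0.3  1.5  0.6] q [ 0.79  0.55 -0.3   0.72 -1.38 -0.97]
total move mm [  20.8 -121.2  -99.3] rot [ 0.64  0.33 -0.68] rows 5
  dp [-0.2, 31.6, 1.1] rotation [0.13, 0.07, -0.14]
  dp [-0.3, 31.6, 1.0] rotation [0.13, 0.07, -0.14]
  dp [-0.4, 31.6, 1.0] rotation [0.13, 0.07, -0.14]
  dp [-0.4, 31.6, 0.9] rotation [0.13, 0.07, -0.14]
  dp [-0.5, 31.6, 0.8] rotation [0.13, 0.07, -0.14]
```

View pics/top8.png

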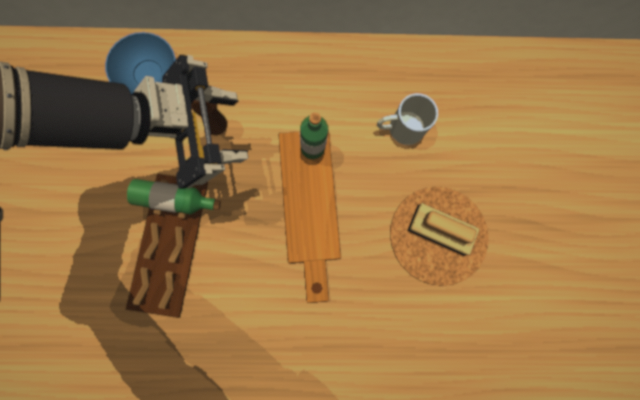

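Call:
move_arm(
  deltas=[
    {"dp":[-1,30,1],"rotation":[0.1,0.1,-0.1]},
    {"dp":[-1,30,1],"rotation":[0.1,0.1,-0.1]},
    {"dp":[0,30,1],"rotation":[0.1,0.1,-0.1]},
    {"dp":[0,30,1],"rotation":[0.1,0.1,-0.1]},
    {"dp":[0,15,0],"rotation":[0,0,-0.1]},
  ],
)

```text
t: 10.4
eef_pos: [0.6912, -0.0025, 0.1123]
ee_rot: [-1.584, 0.877, 1.762]
force: [0.1, -0.4, 0.5]
width: 0.0877
```

```bash
python3 - <<'E'
from h import *
Rt=tilt(281.5,50)
plan([ 0.69152725, -0.01650666 , 0.09657212],Rt)
E
```

```text
t 10.40 pos [ 0.6912 -0.0025  0.1123] w 0.0877 F [ 0.1 -0.4  0.5] q [ 0.62  0.58 -0.48  0.88 -1.15 -1.07]
total move mm [  0.3 -14.1 -15.8] rot [ 0.36 -0.33 -0.26] rows 1
  dp [3.3, 20.7, 2.7] rotation [0.36, -0.33, -0.26]
```

Call:
move_arm(
  deltas=[
    {"dp":[2,10,1],"rotation":[0.2,-0.2,-0.1]},
    {"dp":[2,8,1],"rotation":[0.1,0,0]},
    {"dp":[0,0,0],"rotation":[0,0,0]},
  ],
)

```text
t: 10.65
eef_pos: [0.6918, -0.0175, 0.0989]
ee_rot: [-1.578, 0.876, 1.761]
force: [-0.8, 0.2, -0.2]
width: 0.0878
```

Call:
move_arm(
  deltas=[
    {"dp":[0,0,0],"rotation":[0,0,0]},
    {"dp":[0,0,0],"rotation":[0,0,0]},
    {"dp":[0,0,0],"rotation":[0,0,0]},
    {"dp":[0,0,0],"rotation":[0,0,0]},
    {"dp":[0,0,0],"rotation":[0,0,0]},
  ],
  jaw=255,
  squeeze=35,
)

```text
t: 11.07
eef_pos: [0.6943, -0.0131, 0.1026]
ee_rot: [-1.588, 0.875, 1.758]
force: [-0.6, 0.6, -0.1]
width: 0.0598
```

Call:
move_arm(
  deltas=[
    {"dp":[0,0,0],"rotation":[0,0,0]},
    {"dp":[0,0,0],"rotation":[0,0,0]},
    {"dp":[0,0,0],"rotation":[0,0,0]},
    {"dp":[0,0,0],"rotation":[0,0,0]},
    {"dp":[0,0,0],"rotation":[0,0,0]},
  ],
)

```text
t: 11.48
eef_pos: [0.694, -0.0121, 0.1031]
ee_rot: [-1.588, 0.875, 1.759]
force: [-0.5, -0.9, 0.1]
width: 0.0479
```

```bash
python3 - <<'E'
from h import *
Rt=tilt(281.5,50)
plan([ 0.69, -0.0 , 0.33],toolR()); print(toolR().round(3))
E
```

```text
t 11.48 pos [ 0.694  -0.0121  0.1031] w 0.0479 F [-0.5 -0.9  0.1] q [ 0.6   0.59 -0.5   0.9  -1.13 -1.09]
total move mm [ -4.   12.1 226.9] rot [0. 0. 0.] rows 6
  dp [-27.7, -25.9, -0.2] rotation [0.0, 0.0, 0.0]
  dp [-27.7, -25.9, -0.2] rotation [0.0, 0.0, 0.0]
  dp [-27.7, -25.9, -0.2] rotation [0.0, 0.0, 0.0]
  dp [-27.7, -25.9, -0.2] rotation [0.0, 0.0, 0.0]
  dp [-27.7, -25.9, -0.2] rotation [0.0, 0.0, 0.0]
  dp [-27.7, -25.9, -0.2] rotation [0.0, 0.0, 0.0]
[[-0.12   0.16  -0.98 ]
 [ 0.629 -0.751 -0.199]
 [-0.768 -0.641 -0.011]]
```

Call:
move_arm(
  deltas=[
    {"dp":[0,0,0],"rotation":[0,0,0]},
    {"dp":[0,0,0],"rotation":[0,0,0]},
  ],
)

```text
t: 11.65
eef_pos: [0.694, -0.0123, 0.1032]
ee_rot: [-1.587, 0.876, 1.758]
force: [-1.6, -0.9, -0.4]
width: 0.0475
```

```bash
python3 - <<'E'
from meas import *
F={n:arm.grab_frame(n) for n in("side","top")}
print(arm.get_state()["width"])
for n,f in F.items():
    cv2.imwrite(f"pics/{n}9.png",f["pixels"][:,:,::-1]); P=cloud(f)
    m=(P[...,2]>.165)&(P[...,2]<.21)&(abs(P[...,0]-.69)<.04)&(abs(P[...,1]+.01)<.045)
    hsv=cv2.cvtColor(f["pixels"],cv2.COLOR_RGB2HSV)
    v,u=np.nonzero(m); p=P[m]; print(n,len(p),circ(p[p[:,2]<.19],.012),p[:,2].max())
f=F["side"]; cv2.imwrite("pics/side9z.png",cv2.resize(f["pixels"][100:260,180:440,::-1],(780,480)))
f=F["top"]; cv2.imwrite("pics/top9z.png",cv2.resize(f["pixels"][60:220,150:410,::-1],(780,480)))
E
```

```text
0.04783638919397195
side 135 (array([ 0.69509676, -0.00730085]), np.float64(0.001427343933363568)) 0.19988102810983965
top 220 (array([ 0.69511699, -0.00756982]), np.float64(0.000962017576386454)) 0.19865438798374813
```

View pics/side9z.png

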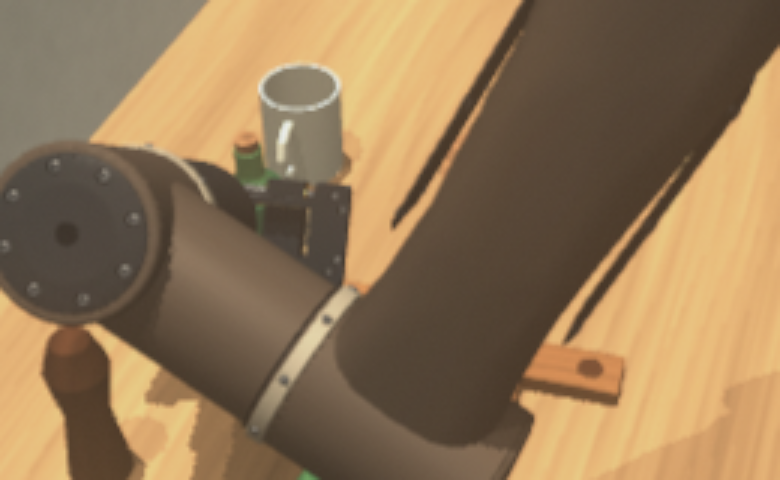

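View pics/top9z.png

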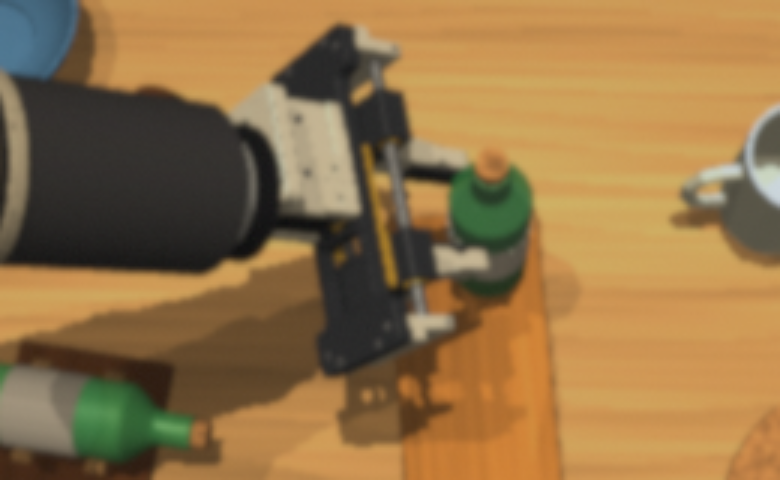

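The pads bite behind the bottle's axis (width 48 mm, and the top view shows the bottle sitting forward). I'll open, go deeper and grip again.

Call:
move_arm(
  deltas=[
    {"dp":[0,0,0],"rotation":[0,0,0]},
    {"dp":[0,0,0],"rotation":[0,0,0]},
    {"dp":[0,0,0],"rotation":[0,0,0]},
    {"dp":[0,0,0],"rotation":[0,0,0]},
  ],
  jaw=30,
)

```text
t: 12.08
eef_pos: [0.6942, -0.0121, 0.103]
ee_rot: [-1.588, 0.875, 1.758]
force: [0.1, 0.4, 0.7]
width: 0.0688
```

Call:
move_arm(
  deltas=[
    {"dp":[0,7,0],"rotation":[0,0,0]},
    {"dp":[0,6,0],"rotation":[0,0,0]},
    {"dp":[0,1,0],"rotation":[0,0,0]},
    {"dp":[0,0,0],"rotation":[0,0,0]},
  ],
)

```text
t: 12.42
eef_pos: [0.697, -0.0234, 0.093]
ee_rot: [-1.588, 0.875, 1.759]
force: [-0.2, 0.2, 0.8]
width: 0.0774
```

```bash
python3 - <<'E'
from h import *
s=arm.get_state();y=toolR()[:,1]; print((s["eef_pos"][1]+.0074)/y[1]*1000,"mm beyond axis",s["force"],s["eef_pos"], "lateral", toolR()[:,2]@(np.array([.695,-.0074,.1])-s["eef_pos"]))
E
```

```text
21.262200280974863 mm beyond axis [-0.21923155  0.23247332  0.79947836] [ 0.69695287 -0.02335517  0.09298418] lateral -0.0013588905834053802
```

Call:
move_arm(
  deltas=[
    {"dp":[0,-4,0],"rotation":[0,0,0]},
    {"dp":[0,0,0],"rotation":[0,0,0]},
  ],
)

```text
t: 12.58
eef_pos: [0.6961, -0.021, 0.0954]
ee_rot: [-1.587, 0.875, 1.759]
force: [0.3, 0.6, 0.1]
width: 0.0769
```

Call:
move_arm(
  deltas=[
    {"dp":[0,0,0],"rotation":[0,0,0]},
    {"dp":[0,0,0],"rotation":[0,0,0]},
    {"dp":[0,0,0],"rotation":[0,0,0]},
    {"dp":[0,0,0],"rotation":[0,0,0]},
    {"dp":[0,0,0],"rotation":[0,0,0]},
  ],
  jaw=255,
)

```text
t: 13.0
eef_pos: [0.6959, -0.0205, 0.0961]
ee_rot: [-1.588, 0.875, 1.758]
force: [-0.9, -0.6, -0.6]
width: 0.0519
```

Call:
move_arm(
  deltas=[
    {"dp":[0,0,0],"rotation":[0,0,0]},
    {"dp":[0,0,0],"rotation":[0,0,0]},
    {"dp":[0,0,0],"rotation":[0,0,0]},
  ],
)

```text
t: 13.25
eef_pos: [0.6958, -0.0205, 0.0961]
ee_rot: [-1.588, 0.875, 1.758]
force: [-0.2, -0.9, -0.4]
width: 0.0521
```

```bash
python3 - <<'E'
from meas import *
F={n:arm.grab_frame(n) for n in("side","top")}
s=arm.get_state();print(s["eef_pos"],s["width"]); y=toolR()[:,1]; print(y)
for n,f in F.items():
    P=cloud(f)
    m=(P[...,2]>.165)&(P[...,2]<.21)&(abs(P[...,0]-.69)<.04)&(abs(P[...,1]+.01)<.045)
    p=P[m]; c=circ(p[p[:,2]<.19],.012); print(n,len(p),c,p[:,2].max(),"beyond",(s["eef_pos"][1]-c[0][1])/y[1]*1000)
E
```

```text
[ 0.69581693 -0.02056366  0.09606565] 0.05197004353167965
[ 0.15974418 -0.75105877 -0.64061885]
side 140 (array([0.68548287, 0.00947277]), np.float64(0.006310152293692574)) 0.1996224023870945 beyond 39.99211686137642
top 265 (array([0.67948998, 0.0059965 ]), np.float64(0.0172546439347217)) 0.19892066030980937 beyond 35.36362305722855
```

Call:
move_arm(
  deltas=[
    {"dp":[-12,-11,0],"rotation":[0,0,0]},
    {"dp":[-25,-23,0],"rotation":[0,0,0]},
    {"dp":[-27,-25,0],"rotation":[0,0,0]},
    {"dp":[-27,-25,0],"rotation":[0,0,0]},
    {"dp":[-27,-25,0],"rotation":[0,0,0]},
  ],
)

```text
t: 13.77
eef_pos: [0.6884, -0.015, 0.2481]
ee_rot: [-1.555, 0.874, 1.782]
force: [1.1, 0.6, -2.9]
width: 0.0523
```

```bash
python3 - <<'E'
from h import *
f=arm.grab_frame("top"); cv2.imwrite("pics/top10.png",f["pixels"][:,:,::-1])
plan([.55,.08,.33],tilt(261.5,-40),ang=7)
E
```

```text
t 13.82 pos [ 0.6911 -0.0135  0.2566] w 0.0525 F [3.  1.9 6.5] q [ 0.62  0.44 -0.35  0.8  -1.34 -0.84]
total move mm [-141.1   93.5   73.4] rot [  1.93  22.11 -89.05] rows 14
  dp [1.5, -9.9, 8.5] rotation [0.14, 1.58, -6.36]
  dp [2.3, -9.7, 8.6] rotation [0.14, 1.58, -6.36]
  dp [3.1, -9.4, 8.7] rotation [0.14, 1.58, -6.36]
  dp [3.9, -8.9, 8.8] rotation [0.14, 1.58, -6.36]
  dp [4.6, -8.5, 9.0] rotation [0.14, 1.58, -6.36]
  dp [5.3, -7.9, 9.1] rotation [0.14, 1.58, -6.36]
  dp [5.9, -7.2, 9.3] rotation [0.14, 1.58, -6.36]
  dp [6.4, -6.5, 9.5] rotation [0.14, 1.58, -6.36]
  dp [6.8, -5.8, 9.7] rotation [0.14, 1.58, -6.36]
  dp [7.1, -5.0, 9.9] rotation [0.14, 1.58, -6.36]
  dp [7.4, -4.1, 10.1] rotation [0.14, 1.58, -6.36]
  dp [7.5, -3.3, 10.3] rotation [0.14, 1.58, -6.36]
  dp [7.5, -2.4, 10.5] rotation [0.14, 1.58, -6.36]
  dp [7.5, -1.6, 10.7] rotation [0.14, 1.58, -6.36]
```

View pics/top10.png

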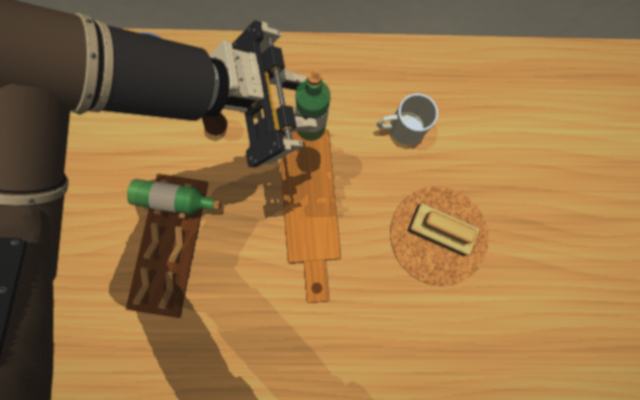

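Call:
move_arm(
  deltas=[
    {"dp":[1.5,-10,8.5],"rotation":[0,1.6,-6.4]},
    {"dp":[2.3,-10,8.5],"rotation":[0,1.6,-6.4]},
    {"dp":[3,-9.5,8.7],"rotation":[0,1.6,-6.4]},
    {"dp":[4,-9,8.8],"rotation":[0,1.6,-6.4]},
    {"dp":[4.6,-8.5,9],"rotation":[0,1.6,-6.4]},
  ],
)

```text
t: 14.23
eef_pos: [0.6393, 0.0273, 0.2789]
ee_rot: [-1.647, 0.29, 1.64]
force: [0.4, -2.5, -3.4]
width: 0.0521
```

Call:
move_arm(
  deltas=[
    {"dp":[5.3,-8,10],"rotation":[0,1.6,-6.4]},
    {"dp":[6,-7,12],"rotation":[0,1.6,-6.4]},
    {"dp":[6.4,-6,14],"rotation":[0,1.6,-6.4]},
    {"dp":[7,-5,16],"rotation":[0,1.6,-6.4]},
    {"dp":[7,-4,18],"rotation":[0,1.6,-6.4]},
  ],
)

```text
t: 14.65
eef_pos: [0.5649, 0.0654, 0.3054]
ee_rot: [-1.654, -0.309, 1.548]
force: [-0.7, -3.2, -4.4]
width: 0.0521
```

```bash
python3 - <<'E'
from h import *
plan([.394,.29,.18],tilt(261.5,-40),ang=7)
E
```

```text
t 14.65 pos [0.5649 0.0654 0.3054] w 0.0521 F [-0.7 -3.2 -4.4] q [ 0.25  0.08 -0.05 -0.28 -1.29 -0.23]
total move mm [-170.9  224.6 -125.4] rot [  1.24   7.25 -22.  ] rows 9
  dp [19.1, 19.0, 21.2] rotation [0.14, 0.81, -2.44]
  dp [18.0, 19.9, 21.4] rotation [0.14, 0.81, -2.44]
  dp [16.8, 20.7, 21.6] rotation [0.14, 0.81, -2.44]
  dp [15.6, 21.4, 21.8] rotation [0.14, 0.81, -2.44]
  dp [14.4, 22.1, 22.0] rotation [0.14, 0.81, -2.44]
  dp [13.1, 22.7, 22.1] rotation [0.14, 0.81, -2.44]
  dp [11.8, 23.3, 22.2] rotation [0.14, 0.81, -2.44]
  dp [10.5, 23.8, 22.3] rotation [0.14, 0.81, -2.44]
  dp [9.2, 24.3, 22.4] rotation [0.14, 0.81, -2.44]
```

Call:
move_arm(
  deltas=[
    {"dp":[19,19,21],"rotation":[0.1,0.8,-2.6]},
    {"dp":[18,20,21.5],"rotation":[0.1,0.8,-2.6]},
    {"dp":[17,21,21.5],"rotation":[0.1,0.8,-2.6]},
    {"dp":[15.5,21.5,22],"rotation":[0.1,0.8,-2.6]},
    {"dp":[14,22,22],"rotation":[0.1,0.8,-2.6]},
  ],
)

```text
t: 15.07
eef_pos: [0.47, 0.1873, 0.2379]
ee_rot: [-1.626, -0.555, 1.47]
force: [-0.2, 0.8, -4.4]
width: 0.0518
```

```bash
python3 - <<'E'
from h import *
plan([.394,.3051,.15],tilt(261.5,-40),ang=7)
E
```

```text
t 15.07 pos [0.47   0.1873 0.2379] w 0.0518 F [-0.2  0.8 -4.4] q [ 0.35 -0.04 -0.32 -0.55 -1.05 -0.24]
total move mm [-76.  117.8 -87.9] rot [ 1.56  2.43 -8.11] rows 5
  dp [9.3, 25.5, 18.9] rotation [0.31, 0.49, -1.62]
  dp [8.5, 25.8, 18.9] rotation [0.31, 0.49, -1.62]
  dp [7.6, 26.2, 18.8] rotation [0.31, 0.49, -1.62]
  dp [6.7, 26.5, 18.7] rotation [0.31, 0.49, -1.62]
  dp [5.7, 26.8, 18.6] rotation [0.31, 0.49, -1.62]
```

Call:
move_arm(
  deltas=[
    {"dp":[9,25.5,19],"rotation":[0.3,0.5,-1.7]},
    {"dp":[8.5,26,19],"rotation":[0.3,0.5,-1.7]},
    {"dp":[7.5,26,19],"rotation":[0.3,0.5,-1.7]},
    {"dp":[6.5,26.5,19],"rotation":[0.3,0.5,-1.7]},
    {"dp":[5.5,27,18.5],"rotation":[0.3,0.5,-1.7]},
  ],
)

```text
t: 15.48
eef_pos: [0.386, 0.3065, 0.1452]
ee_rot: [-1.567, -0.709, 1.412]
force: [-0.9, 1.0, -3.1]
width: 0.0521
```

```bash
python3 - <<'E'
from h import *
plan([.3942,.3051,.0342],tilt(261.5,-40),ang=7)
f=arm.grab_frame("side"); cv2.imwrite("pics/side11.png",cv2.resize(f["pixels"][180:380,150:470,::-1],(800,500)))
E
```

```text
t 15.48 pos [0.386  0.3065 0.1452] w 0.0521 F [-0.9  1.  -3.1] q [ 0.52 -0.02 -0.53 -0.83 -0.76 -0.14]
total move mm [   8.2   -1.4 -111. ] rot [ 0.14 -0.45  0.65] rows 3
  dp [-24.1, 28.0, -2.9] rotation [0.05, -0.15, 0.22]
  dp [-24.0, 28.1, -2.8] rotation [0.05, -0.15, 0.22]
  dp [-23.9, 28.2, -2.8] rotation [0.05, -0.15, 0.22]
```

View pics/side11.png

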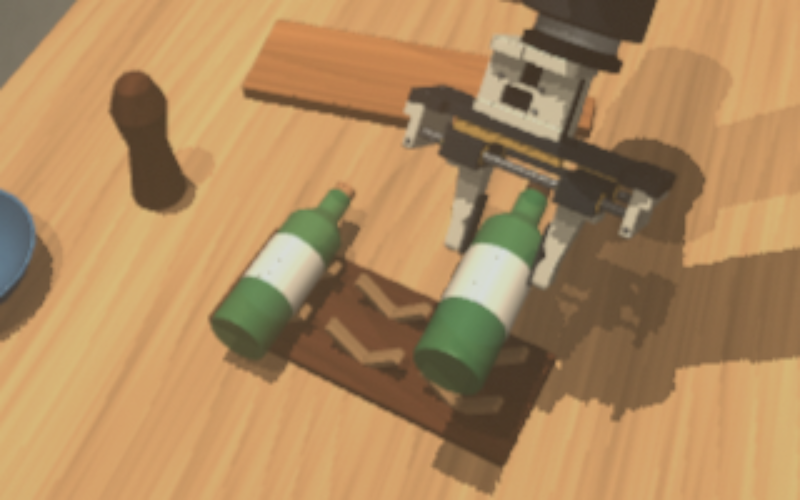

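Call:
move_arm(
  deltas=[
    {"dp":[-22,25,-4],"rotation":[0,-0.2,0.2]},
    {"dp":[-22,26,-3],"rotation":[0,-0.2,0.2]},
    {"dp":[-19,22,-2],"rotation":[0,0,0.2]},
    {"dp":[0,0,0],"rotation":[0,0,0]},
  ],
)

```text
t: 15.87
eef_pos: [0.3883, 0.3072, 0.041]
ee_rot: [-1.569, -0.699, 1.421]
force: [1.5, 0.9, -2.3]
width: 0.0523
```

```bash
python3 - <<'E'
from h import *
plan([.3942,.3051,.0342],tilt(261.5,-40),ang=7)
E
```

```text
t 15.87 pos [0.3883 0.3072 0.041 ] w 0.0523 F [ 1.5  0.9 -2.3] q [ 0.42  0.2  -0.56 -1.04 -0.68  0.23]
total move mm [ 5.9 -2.1 -6.8] rot [-0.07 -0.06  0.03] rows 1
  dp [-5.3, 4.4, -6.2] rotation [-0.07, -0.06, 0.03]
```

Call:
move_arm(
  deltas=[
    {"dp":[-1,-1,-6],"rotation":[0,0,0]},
    {"dp":[0,0,0],"rotation":[0,0,0]},
  ],
)

```text
t: 16.03
eef_pos: [0.3937, 0.3033, 0.0386]
ee_rot: [-1.563, -0.695, 1.416]
force: [0.2, -0.3, -3.3]
width: 0.0525
```

Call:
move_arm(
  deltas=[
    {"dp":[-3,3,-1],"rotation":[0,0,0]},
    {"dp":[-2,2,-0.5],"rotation":[0,0,0]},
  ],
)

```text
t: 16.2
eef_pos: [0.3948, 0.3034, 0.0347]
ee_rot: [-1.564, -0.699, 1.421]
force: [-12.2, -14.0, 38.7]
width: 0.0528
```

```bash
python3 - <<'E'
from h import *
plan([.3942,.3051,.0342],tilt(261.5,-40),ang=7)
E
```

```text
t 16.20 pos [0.3948 0.3034 0.0347] w 0.0528 F [-12.2 -14.   38.7] q [ 0.4   0.23 -0.55 -1.05 -0.69  0.26]
total move mm [-0.6  1.7 -0.5] rot [-0.31 -0.08  0.02] rows 1
  dp [0.9, 1.4, 0.9] rotation [-0.31, -0.08, 0.02]
```

Call:
move_arm(
  deltas=[
    {"dp":[1.5,-1.5,0],"rotation":[0,0,0]},
    {"dp":[0,0,0],"rotation":[0,0,0]},
  ],
)

```text
t: 16.37
eef_pos: [0.3953, 0.3039, 0.0393]
ee_rot: [-1.568, -0.701, 1.425]
force: [0.1, 0.6, -3.9]
width: 0.0522
```

Call:
move_arm(
  deltas=[
    {"dp":[0,0,0],"rotation":[0,0,0]},
    {"dp":[0,0,0],"rotation":[0,0,0]},
    {"dp":[0,0,0],"rotation":[0,0,0]},
    {"dp":[0,0,0],"rotation":[0,0,0]},
    {"dp":[0,0,0],"rotation":[0,0,0]},
  ],
  jaw=30,
)

```text
t: 16.78
eef_pos: [0.3968, 0.3053, 0.0427]
ee_rot: [-1.576, -0.705, 1.431]
force: [-0.4, -0.1, -0.2]
width: 0.076
```

Call:
move_arm(
  deltas=[
    {"dp":[0,-12,0],"rotation":[0,0,0]},
    {"dp":[0,-25,0],"rotation":[0,0,0]},
    {"dp":[0,-35,0],"rotation":[0,0,0]},
    {"dp":[10,-36,0],"rotation":[0,0,0]},
    {"dp":[10,-36,0],"rotation":[0,0,0]},
  ],
)

```text
t: 17.2
eef_pos: [0.3809, 0.2236, 0.1632]
ee_rot: [-1.556, -0.695, 1.418]
force: [0.3, -0.4, 0.3]
width: 0.0778
```

```bash
python3 - <<'E'
from h import *
plan([.42,.0,.3],down(156),ang=7)
F={n:arm.grab_frame(n) for n in("side","top")}
for n,f in F.items(): cv2.imwrite(f"pics/{n}12.png",f["pixels"][:,:,::-1])
E
```

```text
t 17.20 pos [0.3809 0.2236 0.1632] w 0.0778 F [ 0.3 -0.4  0.3] q [ 0.3  -0.05 -0.51 -0.8  -0.95 -0.02]
total move mm [  39.1 -223.6  136.8] rot [-6.12 14.91 39.49] rows 7
  dp [-11.1, -34.8, -9.9] rotation [-0.87, 2.13, 5.64]
  dp [-14.0, -33.4, -10.9] rotation [-0.87, 2.13, 5.64]
  dp [-16.8, -31.7, -11.9] rotation [-0.87, 2.13, 5.64]
  dp [-19.4, -29.8, -13.1] rotation [-0.87, 2.13, 5.64]
  dp [-21.7, -27.5, -14.3] rotation [-0.87, 2.13, 5.64]
  dp [-23.8, -25.1, -15.5] rotation [-0.87, 2.13, 5.64]
  dp [-25.5, -22.4, -16.8] rotation [-0.87, 2.13, 5.64]
```

View pics/side12.png

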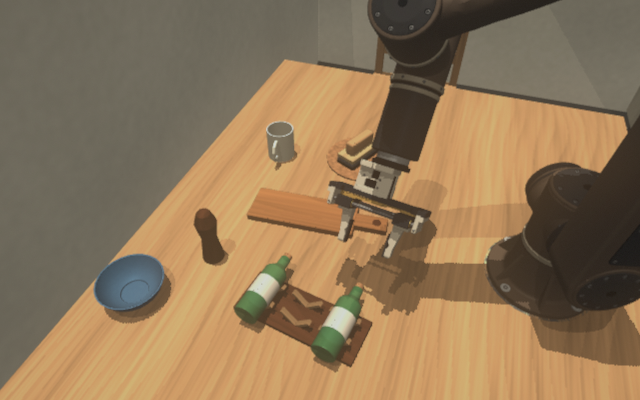

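View pics/top12.png

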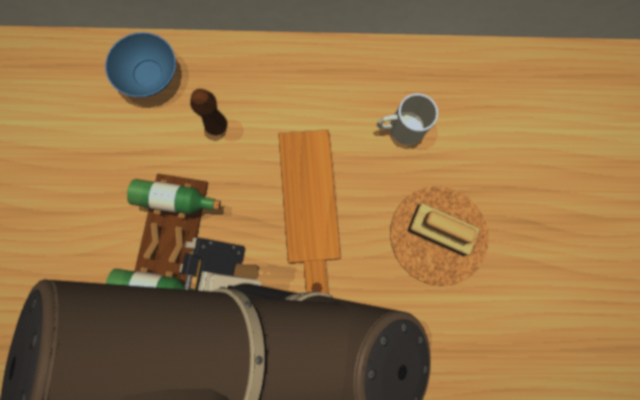

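Call:
move_arm(
  deltas=[
    {"dp":[-11,-35,-10],"rotation":[-0.9,2.1,5.6]},
    {"dp":[-14,-33,-11],"rotation":[-0.9,2.1,5.6]},
    {"dp":[-17,-32,-12],"rotation":[-0.9,2.1,5.6]},
    {"dp":[-19,-30,-13],"rotation":[-0.9,2.1,5.6]},
    {"dp":[-22,-27,-14],"rotation":[-0.9,2.1,5.6]},
  ],
  jaw=0,
)

```text
t: 17.72
eef_pos: [0.4068, 0.059, 0.2645]
ee_rot: [-1.563, -0.207, 1.218]
force: [0.6, 0.1, -0.8]
width: 0.0881
```

```bash
python3 - <<'E'
from h import *
plan([.5155,-.25,.25],down(156),ang=7)
E
```

```text
t 17.72 pos [0.4068 0.059  0.2645] w 0.0881 F [ 0.6  0.1 -0.8] q [ 0.47 -0.19 -0.41 -0.16 -1.2  -0.77]
total move mm [ 108.7 -309.   -14.5] rot [-0.86  3.8  11.83] rows 9
  dp [-27.8, -4.4, -23.2] rotation [-0.1, 0.42, 1.31]
  dp [-27.7, -3.7, -23.4] rotation [-0.1, 0.42, 1.31]
  dp [-27.6, -3.0, -23.6] rotation [-0.1, 0.42, 1.31]
  dp [-27.5, -2.4, -23.8] rotation [-0.1, 0.42, 1.31]
  dp [-27.4, -1.7, -24.0] rotation [-0.1, 0.42, 1.31]
  dp [-27.2, -1.0, -24.2] rotation [-0.1, 0.42, 1.31]
  dp [-27.0, -0.4, -24.4] rotation [-0.1, 0.42, 1.31]
  dp [-26.9, 0.3, -24.6] rotation [-0.1, 0.42, 1.31]
  dp [-26.7, 1.0, -24.8] rotation [-0.1, 0.42, 1.31]
```

Call:
move_arm(
  deltas=[
    {"dp":[-28,-4,-23],"rotation":[-0.1,0.5,1.7]},
    {"dp":[-28,-4,-23],"rotation":[-0.1,0.5,1.7]},
    {"dp":[-28,-3,-24],"rotation":[-0.1,0.5,1.7]},
    {"dp":[-28,-2,-24],"rotation":[-0.1,0.5,1.7]},
    {"dp":[-27,-2,-24],"rotation":[-0.1,0.5,1.7]},
  ],
)

```text
t: 18.13
eef_pos: [0.4686, -0.1202, 0.2713]
ee_rot: [-1.583, -0.052, 1.178]
force: [1.1, -0.3, -0.2]
width: 0.0876
```

```bash
cat > blk.py <<'E'
from meas import *
def blk(n,f,x0=.40,x1=.62,y0=-.42,y1=-.15,z0=.062,z1=.092):
    P=cloud(f); m=(P[...,0]>x0)&(P[...,0]<x1)&(P[...,1]>y0)&(P[...,1]<y1)&(P[...,2]>z0)&(P[...,2]<z1)
    cs=clusters(m,60)
    for c in cs: print(n,"grip",rectfit(P[c]),P[c][:,2].max(),len(P[c]))
    m=(P[...,0]>x0)&(P[...,0]<x1)&(P[...,1]>y0)&(P[...,1]<y1)&(P[...,2]>.022)&(P[...,2]<.05)
    for c in clusters(m,60): print(n,"body",rectfit(P[c]))
E
python3 - <<'E'
from blk import *
plan([.5155,-.25,.25],down(156),ang=7)
for n in("side","top"):
    f=arm.grab_frame(n); cv2.imwrite(f"pics/{n}13.png",f["pixels"][:,:,::-1]); blk(n,f)
E
```

```text
t 18.13 pos [ 0.4686 -0.1202  0.2713] w 0.0876 F [ 1.1 -0.3 -0.2] q [ 0.12 -0.02 -0.28 -0.04 -1.27 -0.5 ]
total move mm [  46.9 -129.8  -21.3] rot [0.68 1.48 3.  ] rows 4
  dp [-25.7, 4.3, -23.2] rotation [0.17, 0.37, 0.75]
  dp [-25.5, 4.5, -23.4] rotation [0.17, 0.37, 0.75]
  dp [-25.3, 4.8, -23.6] rotation [0.17, 0.37, 0.75]
  dp [-25.1, 5.1, -23.7] rotation [0.17, 0.37, 0.75]
side grip ((515.1162109375, -276.5171813964844), (100.03441619873047, 29.736642837524414), 65.37511444091797) 0.0834804070431504 299
side body ((514.5595092773438, -278.5963134765625), (133.8192138671875, 60.30482482910156), 65.0370864868164)
```

View pics/side13.png

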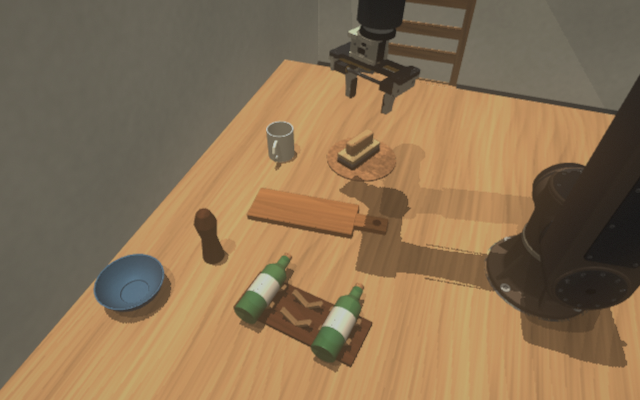

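View pics/top13.png

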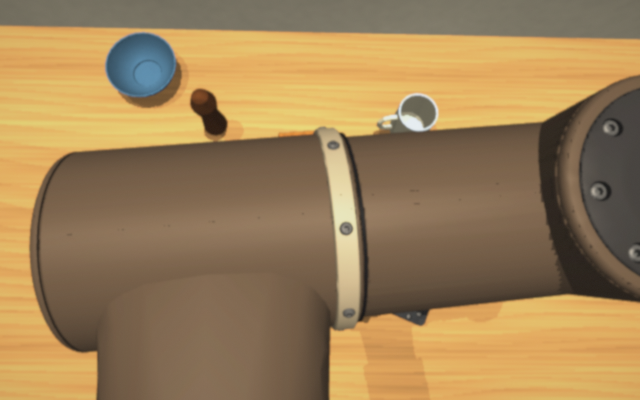

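Both bottles lie in the rack at (264,290) and (338,323), and the block is still on the mat at (359,150). I'll check where the bottles sit.

```bash
cat > bot.py <<'E'
from meas import *
def bot(f):
    P=cloud(f); c=np.array([.4825,.289]); ax=np.array([.989,-.148]); ay=np.array([.148,.989])
    q=(P[...,:2]-c); X=q@ax; Y=q@ay; Z=P[...,2]
    for k in(-.09,0,.09):
        m=(abs(X-k)<.032)&(Y>-.14)&(Y<.12)&(Z>.05)&(Z<.09)
        if m.sum()<100: print(k,"none");continue
        body=m&(Y>-.045)
        for lo in(-.04,-.01,.02,.05):
            b=m&(Y>lo)&(Y<lo+.03)
            if b.sum()<20: continue
            x=X[b];z=Z[b]
            s=least_squares(lambda p:np.hypot(x-p[0],z-p[1])-.027,[k,.048],loss='soft_l1',f_scale=.002); print(k,"Y",lo,"axis x,z",s.x.round(4))
        print("   Y range",Y[m].min().round(3),Y[m].max().round(3))
E
python3 -c "
from bot import *
bot(arm.grab_frame('side'))"
```

```text
-0.09 Y -0.04 axis x,z [-0.0895  0.0484]
-0.09 Y -0.01 axis x,z [-0.0896  0.0489]
-0.09 Y 0.02 axis x,z [-0.0895  0.0486]
-0.09 Y 0.05 axis x,z [-0.0896  0.0474]
   Y range -0.101 0.079
0 none
0.09 Y -0.04 axis x,z [0.0906 0.0483]
0.09 Y -0.01 axis x,z [0.0903 0.049 ]
0.09 Y 0.02 axis x,z [0.0904 0.0485]
0.09 Y 0.05 axis x,z [0.0902 0.0474]
   Y range -0.099 0.081
```

Call:
move_arm(
  deltas=[
    {"dp":[-26,5,-23],"rotation":[0.2,0.4,0.8]},
    {"dp":[-26,5,-23],"rotation":[0.2,0.4,0.8]},
    {"dp":[-26,5,-24],"rotation":[0.2,0.4,0.8]},
    {"dp":[-26,5,-24],"rotation":[0.2,0.4,0.8]},
    {"dp":[-24,10,-12],"rotation":[0,0,0]},
  ],
)

```text
t: 18.7
eef_pos: [0.5159, -0.2794, 0.2418]
ee_rot: [-1.574, 0.002, 1.151]
force: [1.1, -0.0, -0.7]
width: 0.0875
```

```bash
python3 - <<'E'
from blk import *
plan([.5155,-.2795,.12],down(155.5),ang=7)
for n in("top",):
    f=arm.grab_frame(n); blk(n,f)
E
```

```text
t 18.70 pos [ 0.5159 -0.2794  0.2418] w 0.0875 F [ 1.1 -0.  -0.7] q [-0.16  0.19 -0.13  0.   -1.25 -0.26]
total move mm [-4.000e-01 -1.000e-01 -1.218e+02] rot [ 0.17  0.46 -0.11] rows 4
  dp [0.0, 30.5, 0.2] rotation [0.04, 0.11, -0.03]
  dp [-0.0, 30.5, 0.2] rotation [0.04, 0.11, -0.03]
  dp [-0.0, 30.5, 0.1] rotation [0.04, 0.11, -0.03]
  dp [-0.0, 30.5, 0.1] rotation [0.04, 0.11, -0.03]
```

Call:
move_arm(
  deltas=[
    {"dp":[0,35,0],"rotation":[0,0.1,0]},
    {"dp":[0,35,0],"rotation":[0,0.1,0]},
    {"dp":[0,35,0],"rotation":[0,0.1,0]},
    {"dp":[0,30,0],"rotation":[0,0.1,0]},
  ],
)

```text
t: 19.08
eef_pos: [0.5173, -0.285, 0.1077]
ee_rot: [-1.584, 0.001, 1.138]
force: [-0.4, -0.2, -0.3]
width: 0.0881
```

```bash
python3 - <<'E'
from blk import *
plan([.5155,-.2795,.052],down(155.5),ang=7)
f=arm.grab_frame("side"); blk("side",f); cv2.imwrite("pics/side14.png",cv2.resize(f["pixels"][50:210,260:520,::-1],(780,480)))
E
```

```text
t 19.08 pos [ 0.5173 -0.285   0.1077] w 0.0881 F [-0.4 -0.2 -0.3] q [-0.17  0.29 -0.32  0.01 -0.94 -0.27]
total move mm [ -1.8   5.5 -55.7] rot [ 0.77 -0.3  -0.06] rows 2
  dp [2.1, 27.8, 2.3] rotation [0.38, -0.15, -0.03]
  dp [2.1, 27.8, 2.2] rotation [0.38, -0.15, -0.03]
side grip ((515.5841064453125, -276.9837951660156), (99.5677490234375, 30.66016387939453), 67.10875701904297) 0.08397810724616617 303
side body ((514.6475830078125, -278.11810302734375), (134.38076782226562, 63.18507385253906), 65.14750671386719)
```

View pics/side14.png

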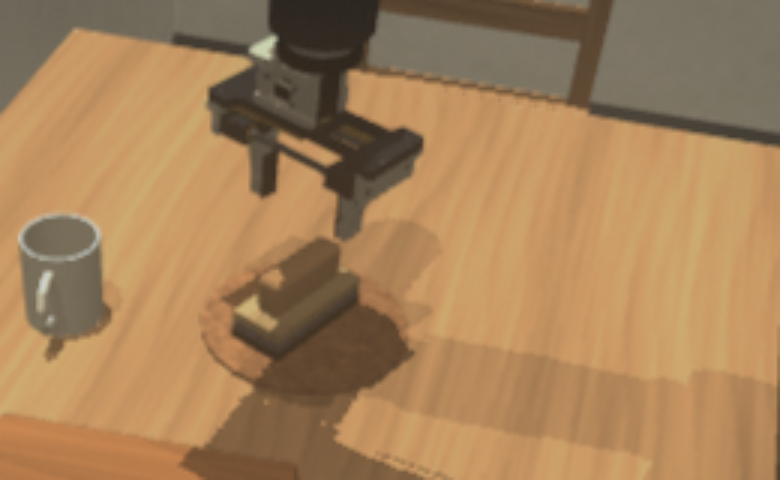

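Call:
move_arm(
  deltas=[
    {"dp":[4,15,3],"rotation":[0.4,-0.1,0]},
    {"dp":[1,18,1],"rotation":[0.4,0,0]},
    {"dp":[1,15,1],"rotation":[0,0,0]},
    {"dp":[0,0,0],"rotation":[0,0,0]},
  ],
)

```text
t: 19.47
eef_pos: [0.5097, -0.2732, 0.0539]
ee_rot: [-1.558, 0.003, 1.139]
force: [-0.8, 0.8, 0.9]
width: 0.0878
```

```bash
python3 - <<'E'
from blk import *
plan([.5155,-.2795,.052],down(155.5),ang=7)
E
```

```text
t 19.47 pos [ 0.5097 -0.2732  0.0539] w 0.0878 F [-0.8  0.8  0.9] q [-0.15  0.35 -0.38 -0.   -0.85 -0.28]
total move mm [ 5.8 -6.3 -1.9] rot [-0.72 -0.23 -0.15] rows 1
  dp [-3.3, 1.8, -7.9] rotation [-0.72, -0.23, -0.15]
```

Call:
move_arm(
  deltas=[
    {"dp":[-2,2,-6],"rotation":[-0.6,-0.2,-0.2]},
    {"dp":[0,0,0],"rotation":[0,0,0]},
    {"dp":[0,0,0],"rotation":[0,0,0]},
  ],
)

```text
t: 19.72
eef_pos: [0.5165, -0.2773, 0.0558]
ee_rot: [-1.573, -0.001, 1.145]
force: [0.6, -0.6, 0.7]
width: 0.0873
```

```bash
python3 - <<'E'
from blk import *
plan([.5155,-.2795,.052],down(155.5),ang=7)
E
```

```text
t 19.72 pos [ 0.5165 -0.2773  0.0558] w 0.0873 F [ 0.6 -0.6  0.7] q [-0.16  0.35 -0.37 -0.   -0.84 -0.27]
total move mm [-1.  -2.2 -3.8] rot [0.14 0.11 0.07] rows 1
  dp [-2.4, 3.8, -0.0] rotation [0.14, 0.11, 0.07]
```

Call:
move_arm(
  deltas=[
    {"dp":[-2,5,0],"rotation":[0.1,0.1,0]},
    {"dp":[0,0,0],"rotation":[0,0,0]},
    {"dp":[0,0,0],"rotation":[0,0,0]},
    {"dp":[0,0,0],"rotation":[0,0,0]},
    {"dp":[0,0,0],"rotation":[0,0,0]},
  ],
  jaw=255,
  squeeze=45,
)

```text
t: 20.13
eef_pos: [0.5177, -0.2802, 0.0545]
ee_rot: [-1.577, -0.002, 1.143]
force: [-0.1, -0.1, -0.3]
width: 0.0598
```

Call:
move_arm(
  deltas=[
    {"dp":[0,0,0],"rotation":[0,0,0]},
    {"dp":[0,0,0],"rotation":[0,0,0]},
    {"dp":[0,0,0],"rotation":[0,0,0]},
    {"dp":[0,0,0],"rotation":[0,0,0]},
    {"dp":[0,0,0],"rotation":[0,0,0]},
  ],
)

```text
t: 20.55
eef_pos: [0.5174, -0.2802, 0.0546]
ee_rot: [-1.577, -0.002, 1.143]
force: [-0.6, 0.6, 1.7]
width: 0.0285
```

Call:
move_arm(
  deltas=[
    {"dp":[0,0,0],"rotation":[0,0,0]},
    {"dp":[0,0,0],"rotation":[0,0,0]},
    {"dp":[0,0,0],"rotation":[0,0,0]},
    {"dp":[0,0,0],"rotation":[0,0,0]},
    {"dp":[0,0,0],"rotation":[0,0,0]},
  ],
)

```text
t: 20.97
eef_pos: [0.5173, -0.2801, 0.0546]
ee_rot: [-1.577, -0.002, 1.143]
force: [-0.3, -0.4, 1.2]
width: 0.0284
```

```bash
python3 - <<'E'
from blk import *
plan([.5155,-.2795,.052],down(155.5),ang=7)
E
```

```text
t 20.97 pos [ 0.5173 -0.2801  0.0546] w 0.0284 F [-0.3 -0.4  1.2] q [-0.16  0.35 -0.37 -0.   -0.84 -0.26]
total move mm [-1.8  0.6 -2.6] rot [ 0.34 -0.01  0.13] rows 1
  dp [-0.2, 2.6, 1.9] rotation [0.34, -0.01, 0.13]
```

Call:
move_arm(
  deltas=[
    {"dp":[0,-10,0],"rotation":[0,0,0]},
    {"dp":[0,-25,0],"rotation":[0,0,0]},
    {"dp":[0,-35,0],"rotation":[0,0,0]},
    {"dp":[0,-35,0],"rotation":[0,0,0]},
  ],
)

```text
t: 21.3
eef_pos: [0.5101, -0.278, 0.1544]
ee_rot: [-1.557, 0.0, 1.141]
force: [1.2, 0.2, -3.1]
width: 0.0282
```

```bash
python3 - <<'E'
from meas import *
plan([.4844,-.0103,.14],down(185.2),ang=7)
f=arm.grab_frame("side"); cv2.imwrite("pics/side15.png",f["pixels"][:,:,::-1])
# mat by colour from the first pictures
for n in("top","side"):
    im=cv2.imread(f"pics/{n}0.png"); fr=arm.grab_frame(n)
    hsv=cv2.cvtColor(im,cv2.COLOR_BGR2HSV)
    # table vs cork sample
    pts=dict(top=[(400,250),(470,260),(440,270),(520,250),(380,300)],side=[(335,165),(385,165),(360,175),(250,330),(420,200)])[n]
    print(n,[hsv[v,u].tolist() for u,v in pts])
E
```

```text
t 21.30 pos [ 0.5101 -0.278   0.1544] w 0.0282 F [ 1.2  0.2 -3.1] q [-0.17  0.25 -0.26 -0.   -1.08 -0.26]
total move mm [-25.7 267.7 -14.4] rot [ -0.75 -29.84   0.2 ] rows 8
  dp [29.1, 2.0, 16.9] rotation [-0.09, -3.73, 0.02]
  dp [30.1, 2.0, 14.9] rotation [-0.09, -3.73, 0.02]
  dp [31.0, 1.9, 12.9] rotation [-0.09, -3.73, 0.02]
  dp [31.8, 1.9, 10.9] rotation [-0.09, -3.73, 0.02]
  dp [32.4, 1.9, 8.8] rotation [-0.09, -3.73, 0.02]
  dp [32.9, 1.9, 6.7] rotation [-0.09, -3.73, 0.02]
  dp [33.3, 1.8, 4.5] rotation [-0.09, -3.73, 0.02]
  dp [33.5, 1.8, 2.4] rotation [-0.09, -3.73, 0.02]
top [[14, 165, 155], [16, 158, 173], [15, 161, 150], [17, 144, 172], [18, 143, 173]]
side [[14, 137, 205], [14, 135, 192], [13, 137, 196], [16, 125, 215], [16, 128, 216]]
```

View pics/side15.png

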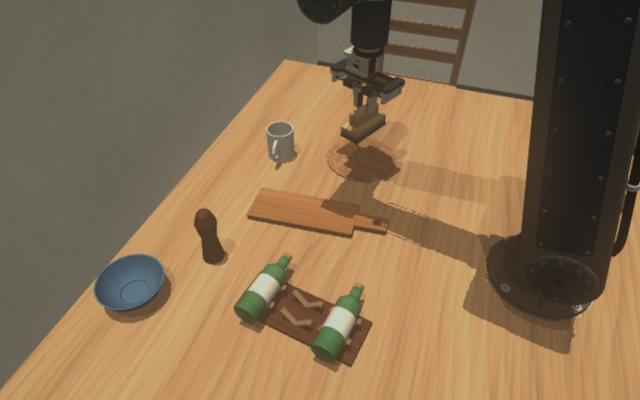

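The block is held level above the mat at (363,122). I'll carry it to the handle end of the board.

Call:
move_arm(
  deltas=[
    {"dp":[29,2,17],"rotation":[-0.1,-3.8,0]},
    {"dp":[30,2,15],"rotation":[-0.1,-3.8,0]},
    {"dp":[31,2,13],"rotation":[-0.1,-3.8,0]},
    {"dp":[32,2,11],"rotation":[-0.1,-3.8,0]},
    {"dp":[32,2,9],"rotation":[-0.1,-3.8,0]},
  ],
)

```text
t: 21.87
eef_pos: [0.4923, -0.1113, 0.1433]
ee_rot: [-1.57, -0.002, 1.474]
force: [0.6, 0.2, -1.9]
width: 0.0283
```

```bash
python3 - <<'E'
from meas import *
plan([.4844,-.0103,.12],down(185.2),ang=7)
f=arm.grab_frame("side"); P=cloud(f); cv2.imwrite("pics/side16.png",f["pixels"][:,:,::-1])
m=(P[...,2]>.0035)&(P[...,2]<.012)&(P[...,0]>.38)&(P[...,0]<.64)&(P[...,1]<-.14)&(P[...,1]>-.42)
m=cv2.morphologyEx(m.astype(np.uint8),cv2.MORPH_OPEN,np.ones((3,3)))
for c in clusters(m,200): p=P[c]; print(cv2.minEnclosingCircle(p[:,:2].astype(np.float32)),cv2.fitEllipse(cv2.convexHull((p[:,:2]*1000).astype(np.float32))),np.median(p[:,2]))
E
```

```text
t 21.87 pos [ 0.4923 -0.1113  0.1433] w 0.0283 F [ 0.6  0.2 -1.9] q [ 0.17  0.13 -0.44 -0.   -1.   -0.26]
total move mm [ -7.9 101.  -23.3] rot [-1.000e-02 -1.077e+01  1.000e-01] rows 3
  dp [33.2, 7.8, 5.9] rotation [-0.0, -3.59, 0.03]
  dp [33.5, 7.8, 3.8] rotation [-0.0, -3.59, 0.03]
  dp [33.7, 7.8, 1.7] rotation [-0.0, -3.59, 0.03]
((0.48661085963249207, -0.27957725524902344), 0.10425088554620743) ((476.1505432128906, -279.914794921875), (143.29844665527344, 197.3057861328125), 6.015658855438232) 0.006602232143423259
((0.5804889798164368, -0.2645992040634155), 0.06786523759365082) ((582.87109375, -268.0360107421875), (49.5572509765625, 135.76596069335938), 5.854330062866211) 0.006178574768220035
```

Call:
move_arm(
  deltas=[
    {"dp":[33,6,6],"rotation":[0,-3.6,0]},
    {"dp":[33,6,4],"rotation":[0,-3.6,0]},
    {"dp":[33,6,2],"rotation":[0,-3.6,0]},
    {"dp":[0,0,0],"rotation":[0,0,0]},
  ],
)

```text
t: 22.25
eef_pos: [0.4776, -0.0027, 0.1215]
ee_rot: [-1.566, -0.004, 1.678]
force: [-0.8, -1.4, -2.8]
width: 0.0288
```

```bash
python3 - <<'E'
from meas import *
plan([.4844,-.0103,.078],down(185.2),ang=7)
for n in("side","top"):
    f=arm.grab_frame(n); P=cloud(f); cv2.imwrite(f"pics/{n}17.png",f["pixels"][:,:,::-1])
    m=(P[...,2]>.003)&(P[...,2]<.012)&(P[...,0]>.36)&(P[...,0]<.66)&(P[...,1]<-.14)&(P[...,1]>-.43)
    m=cv2.morphologyEx(m.astype(np.uint8),cv2.MORPH_OPEN,np.ones((3,3)))
    for c in clusters(m,200): p=P[c]; print(n,len(p),cv2.minEnclosingCircle(p[:,:2].astype(np.float32)),np.median(p[:,2]))
E
```

```text
t 22.25 pos [ 0.4776 -0.0027  0.1215] w 0.0288 F [-0.8 -1.4 -2.8] q [ 0.4   0.11 -0.52 -0.01 -0.94 -0.29]
total move mm [  6.8  -7.6 -43.5] rot [-0.3   0.93  0.22] rows 2
  dp [-4.2, 21.7, -3.1] rotation [-0.15, 0.47, 0.11]
  dp [-4.2, 21.7, -3.0] rotation [-0.15, 0.47, 0.11]
top 5226 ((0.5057350993156433, -0.27882885932922363), 0.10467720031738281) 0.005067457427939515
```

View pics/side17.png

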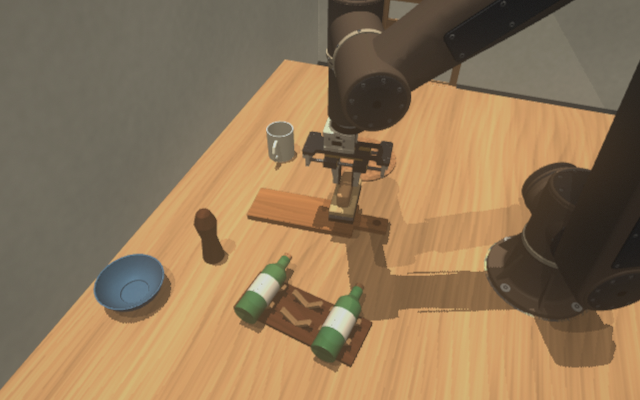

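View pics/top17.png

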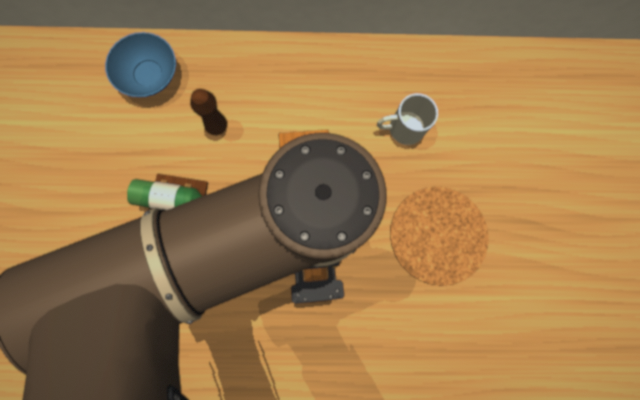

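Call:
move_arm(
  deltas=[
    {"dp":[-5,18,-4],"rotation":[-0.1,0.5,0.1]},
    {"dp":[-3,18,-3],"rotation":[-0.1,0.5,0.1]},
    {"dp":[0,9,0],"rotation":[0,0,0]},
    {"dp":[0,0,0],"rotation":[0,0,0]},
    {"dp":[0,0,0],"rotation":[0,0,0]},
  ],
)

```text
t: 22.77
eef_pos: [0.4852, -0.0156, 0.0752]
ee_rot: [-1.567, 0.001, 1.651]
force: [0.0, -0.1, -1.7]
width: 0.0282
```

```bash
cat > st.py <<'E'
from h import *
c=np.array([.589,-.0008]);a=np.radians(5.2);bx=np.array([np.cos(a),np.sin(a)]);by=np.array([-bx[1],bx[0]])
def st():
    s=arm.get_state(); p=np.array(s["eef_pos"]); d=p[:2]-c; Rm=toolR(s)
    print("t %.2f board x %.1f y %.1f z %.1f mm"%(s["t"],d@bx*1000,d@by*1000,p[2]*1000),"F",np.round(s["force"],1),"M",np.round(s["moment"],2),"w %.4f"%s["width"],"rot err to down185.2",np.round(R.from_matrix(Rm.T@down(185.2)).as_rotvec(degrees=True),2),"board +x in tool",np.round(Rm.T@np.r_[bx,0],3),"by",np.round(Rm.T@np.r_[by,0],3))
st()
E
python3 st.py
```

```text
t 22.77 board x -104.7 y -5.3 z 75.2 mm F [ 0.  -0.1 -1.7] M [ 0.04  0.03 -0.03] w 0.0282 rot err to down185.2 [-0.19 -0.59 -0.07] board +x in tool [ 0.01  -0.003 -1.   ] by [ 1.    -0.001  0.01 ]
```

Call:
move_arm(
  deltas=[
    {"dp":[3,4,0],"rotation":[0,-0.3,0]},
    {"dp":[2,4,0],"rotation":[0,-0.2,0]},
    {"dp":[0,0,0],"rotation":[0,0,0]},
  ],
)

```text
t: 23.02
eef_pos: [0.4854, -0.0111, 0.0679]
ee_rot: [-1.569, 0.001, 1.659]
force: [-0.6, 0.4, -1.9]
width: 0.028
```

```bash
python3 st.py
```

```text
t 23.02 board x -104.2 y -0.9 z 67.9 mm F [-0.6  0.4 -1.9] M [-0.03  0.17 -0.03] w 0.0280 rot err to down185.2 [-0.12 -0.16 -0.06] board +x in tool [ 0.003 -0.002 -1.   ] by [ 1.    -0.001  0.003]
```

Call:
move_arm(
  deltas=[
    {"dp":[0,3,0],"rotation":[0,0,0]},
    {"dp":[0,1,0],"rotation":[0,0,0]},
  ],
)

```text
t: 23.18
eef_pos: [0.4859, -0.0111, 0.065]
ee_rot: [-1.57, 0.001, 1.66]
force: [-1.9, -1.6, 5.2]
width: 0.0285
```

```bash
python3 st.py
```

```text
t 23.18 board x -103.6 y -0.9 z 65.0 mm F [-1.9 -1.6  5.2] M [-0.33  1.18 -0.06] w 0.0285 rot err to down185.2 [-0.04 -0.1  -0.07] board +x in tool [ 0.002 -0.001 -1.   ] by [ 1.    -0.001  0.002]
```

Call:
move_arm(
  deltas=[
    {"dp":[0,2,0],"rotation":[0,0,0]},
    {"dp":[0,1,0],"rotation":[0,0,0]},
  ],
)

```text
t: 23.35
eef_pos: [0.4859, -0.0112, 0.0633]
ee_rot: [-1.571, 0.002, 1.661]
force: [-4.2, -0.0, 6.8]
width: 0.0288
```

```bash
python3 st.py
```

```text
t 23.35 board x -103.6 y -1.0 z 63.3 mm F [-4.2 -0.   6.8] M [ 0.11  1.53 -0.04] w 0.0288 rot err to down185.2 [-0.01 -0.05 -0.1 ] board +x in tool [ 0.001 -0.    -1.   ] by [ 1.    -0.002  0.001]
```

Call:
move_arm(
  deltas=[
    {"dp":[0,0.5,-4],"rotation":[0,0,0]},
    {"dp":[0,0.5,-5],"rotation":[0,0,0]},
    {"dp":[0,0.5,-5],"rotation":[0,0,0]},
  ],
)

```text
t: 23.6
eef_pos: [0.4958, -0.011, 0.063]
ee_rot: [-1.565, 0.003, 1.661]
force: [-6.5, -0.3, 7.8]
width: 0.0285
```

```bash
python3 st.py
```

```text
t 23.60 board x -93.7 y -1.7 z 63.0 mm F [-6.5 -0.3  7.8] M [-0.05  2.73  0.  ] w 0.0285 rot err to down185.2 [-0.34 -0.04 -0.16] board +x in tool [ 0.001 -0.006 -1.   ] by [ 1.    -0.003  0.001]
```

Call:
move_arm(
  deltas=[
    {"dp":[0.3,0.4,-5],"rotation":[-0.2,0,0]},
    {"dp":[0.3,0.4,-5],"rotation":[-0.2,0,0]},
    {"dp":[0.3,0.4,-5],"rotation":[-0.2,0,0]},
    {"dp":[0.2,0.4,-5],"rotation":[-0.2,0,0]},
    {"dp":[0.2,0.4,-5],"rotation":[-0.2,0,0]},
  ],
)

```text
t: 24.02
eef_pos: [0.5145, -0.0098, 0.0629]
ee_rot: [-1.571, 0.006, 1.661]
force: [-6.5, -0.6, 7.1]
width: 0.0284
```

```bash
python3 st.py
```

```text
t 24.02 board x -75.0 y -2.2 z 62.9 mm F [-6.5 -0.6  7.1] M [-0.12  2.69  0.01] w 0.0284 rot err to down185.2 [ 0.02 -0.04 -0.33] board +x in tool [ 0.001  0.    -1.   ] by [ 1.    -0.006  0.001]
```

Call:
move_arm(
  deltas=[
    {"dp":[0.5,0.5,-6],"rotation":[-0.1,0,-0.1]},
    {"dp":[0.5,0.5,-6],"rotation":[-0.1,0,-0.1]},
    {"dp":[0.5,0.5,-6],"rotation":[-0.1,0,-0.1]},
    {"dp":[0.5,0.5,-6],"rotation":[-0.1,0,-0.1]},
    {"dp":[0.5,0.5,-6],"rotation":[-0.1,0,-0.1]},
  ],
)

```text
t: 24.43
eef_pos: [0.5377, -0.0071, 0.0627]
ee_rot: [-1.568, 0.0, 1.661]
force: [-6.8, -0.4, 8.0]
width: 0.0284
```

```bash
python3 st.py
```

```text
t 24.43 board x -51.7 y -1.6 z 62.7 mm F [-6.8 -0.4  8. ] M [-0.26  2.8  -0.05] w 0.0284 rot err to down185.2 [-0.13 -0.01 -0.  ] board +x in tool [ 0.    -0.002 -1.   ] by [ 1. -0.  0.]
```

Call:
move_arm(
  deltas=[
    {"dp":[0.5,0.5,-6],"rotation":[-0.1,0,0]},
    {"dp":[0.5,0.5,-6],"rotation":[-0.1,0,0]},
    {"dp":[0.5,0.5,-6],"rotation":[-0.1,0,0]},
    {"dp":[0.5,0.5,-6],"rotation":[-0.1,0,0]},
    {"dp":[0.5,0.5,-6],"rotation":[-0.1,0,0]},
  ],
)

```text
t: 24.85
eef_pos: [0.5611, -0.0045, 0.0627]
ee_rot: [-1.565, 0.003, 1.662]
force: [-6.0, -0.5, 8.4]
width: 0.0281
```

```bash
python3 st.py
```

```text
t 24.85 board x -28.2 y -1.2 z 62.7 mm F [-6.  -0.5  8.4] M [-0.31  2.85  0.01] w 0.0281 rot err to down185.2 [-0.32  0.   -0.19] board +x in tool [-0.    -0.006 -1.   ] by [ 1.    -0.003 -0.   ]
```

Call:
move_arm(
  deltas=[
    {"dp":[0.4,0.4,-6],"rotation":[-0.2,0,-0.1]},
    {"dp":[0.4,0.4,-6],"rotation":[-0.2,0,-0.1]},
    {"dp":[0.4,0.4,-6],"rotation":[-0.1,0,0]},
    {"dp":[0.4,0.4,-6],"rotation":[-0.1,0,0]},
    {"dp":[0.4,0.4,-6],"rotation":[-0.1,0,0]},
  ],
)

```text
t: 25.27
eef_pos: [0.5849, -0.0021, 0.0633]
ee_rot: [-1.566, 0.003, 1.662]
force: [-6.3, -0.9, 8.0]
width: 0.0282
```

Call:
move_arm(
  deltas=[
    {"dp":[0.4,0.4,-6],"rotation":[-0.1,0,0]},
    {"dp":[0.4,0.4,-6],"rotation":[-0.1,0,0]},
    {"dp":[0.4,0.4,-6],"rotation":[-0.1,0,0]},
    {"dp":[0.4,0.4,-6],"rotation":[-0.1,0,0]},
    {"dp":[0.4,0.4,-6],"rotation":[-0.1,0,0]},
  ],
)

```text
t: 25.68
eef_pos: [0.6096, 0.0006, 0.0642]
ee_rot: [-1.565, 0.006, 1.663]
force: [-5.4, -0.9, 5.9]
width: 0.0284
```

```bash
python3 st.py
```

```text
t 25.68 board x 20.7 y -0.5 z 64.2 mm F [-5.4 -0.9  5.9] M [-0.22  2.38 -0.08] w 0.0284 rot err to down185.2 [-0.31  0.06 -0.32] board +x in tool [-0.001 -0.005 -1.   ] by [ 1.    -0.006 -0.001]
```

Call:
move_arm(
  deltas=[
    {"dp":[0.3,1.0,-6],"rotation":[-0.2,0,-0.2]},
    {"dp":[0.3,0.8,-6],"rotation":[-0.2,0,-0.1]},
    {"dp":[0.3,0.7,-6],"rotation":[-0.1,0,0]},
    {"dp":[0.3,0.7,-6],"rotation":[-0.1,0,0]},
    {"dp":[0.3,0.7,-6],"rotation":[-0.1,0,0]},
  ],
)

```text
t: 26.1
eef_pos: [0.6346, 0.003, 0.0634]
ee_rot: [-1.568, 0.003, 1.663]
force: [-6.2, 0.1, 6.7]
width: 0.0284
```

```bash
python3 st.py
```

```text
t 26.10 board x 45.8 y -0.3 z 63.4 mm F [-6.2  0.1  6.7] M [-0.2   2.54 -0.07] w 0.0284 rot err to down185.2 [-0.14  0.11 -0.17] board +x in tool [-0.002 -0.002 -1.   ] by [ 1.    -0.003 -0.002]
```

Call:
move_arm(
  deltas=[
    {"dp":[0.3,0.9,-6],"rotation":[-0.1,0,-0.1]},
    {"dp":[0.3,0.8,-6],"rotation":[-0.1,0.1,0]},
    {"dp":[0.3,0.7,-6],"rotation":[-0.1,0,0]},
    {"dp":[0.3,0.7,-6],"rotation":[-0.1,0,0]},
    {"dp":[0.3,0.7,-6],"rotation":[-0.1,0,0]},
  ],
)

```text
t: 26.52
eef_pos: [0.6594, 0.0053, 0.0632]
ee_rot: [-1.567, 0.004, 1.662]
force: [-6.2, -0.7, 7.2]
width: 0.0287
```

```bash
python3 st.py
```

```text
t 26.52 board x 70.7 y -0.3 z 63.2 mm F [-6.2 -0.7  7.2] M [-0.21  2.67 -0.01] w 0.0287 rot err to down185.2 [-0.2   0.05 -0.23] board +x in tool [-0.001 -0.004 -1.   ] by [ 1.    -0.004 -0.001]
```

Call:
move_arm(
  deltas=[
    {"dp":[0.3,0.9,-6],"rotation":[-0.1,0,-0.1]},
    {"dp":[0.3,0.8,-6],"rotation":[-0.1,0,0]},
    {"dp":[0.3,0.8,-6],"rotation":[-0.1,0,0]},
    {"dp":[0.3,0.7,-6],"rotation":[-0.1,0,0]},
    {"dp":[0.3,0.7,-6],"rotation":[-0.1,0,0]},
  ],
)

```text
t: 26.93
eef_pos: [0.6844, 0.0076, 0.0634]
ee_rot: [-1.567, 0.005, 1.664]
force: [-7.0, 0.2, 7.3]
width: 0.028
```

```bash
python3 st.py
```

```text
t 26.93 board x 95.8 y -0.2 z 63.4 mm F [-7.   0.2  7.3] M [-0.29  2.58 -0.05] w 0.0280 rot err to down185.2 [-0.25  0.11 -0.31] board +x in tool [-0.002 -0.004 -1.   ] by [ 1.    -0.005 -0.002]
```

Call:
move_arm(
  deltas=[
    {"dp":[0.3,0.9,-5],"rotation":[-0.1,0,-0.1]},
    {"dp":[0.2,0.8,-4],"rotation":[-0.1,0,-0.1]},
    {"dp":[0,0.6,-2],"rotation":[0,0,0]},
    {"dp":[0,0.4,0],"rotation":[0,0,0]},
  ],
)

```text
t: 27.27
eef_pos: [0.6927, 0.0082, 0.064]
ee_rot: [-1.564, 0.004, 1.665]
force: [-3.4, 0.3, 6.8]
width: 0.0284
```

```bash
python3 st.py; python3 - <<'E'
from blk import *
for n in("side","top"):
    f=arm.grab_frame(n); cv2.imwrite(f"pics/{n}18.png",f["pixels"][:,:,::-1])
    P=cloud(f); m=(abs(P[...,0]-.69)<.1)&(abs(P[...,1])<.09)&(P[...,2]>.03)&(P[...,2]<.054); p=P[m]; print(n,len(p),rectfit(p) if len(p)>20 else 0)
E
```

```text
t 27.27 board x 104.1 y -0.5 z 64.0 mm F [-3.4  0.3  6.8] M [0.3  1.53 0.04] w 0.0284 rot err to down185.2 [-0.37  0.17 -0.21] board +x in tool [-0.003 -0.006 -1.   ] by [ 1.    -0.004 -0.003]
side 544 ((691.4454345703125, 9.143653869628906), (61.237037658691406, 134.22967529296875), 6.081761837005615)
top 531 ((691.3338012695312, 6.3834075927734375), (60.688045501708984, 129.9280242919922), 5.976551532745361)
```

View pics/side18.png

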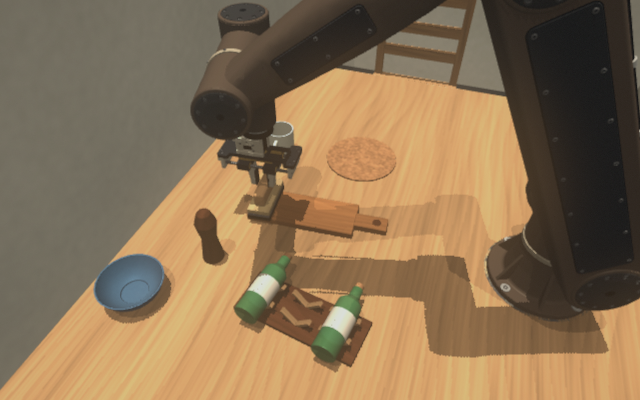

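The block stands square at the plain end at (266,203): board x is about 103 mm and the load about 9 N. Now the return stroke.

Call:
move_arm(
  deltas=[
    {"dp":[0,0.9,4],"rotation":[-0.2,0.1,-0.1]},
    {"dp":[0,0.8,6],"rotation":[0,0.1,0]},
    {"dp":[0,0.6,6],"rotation":[0,0,0]},
  ],
)

```text
t: 27.62
eef_pos: [0.6835, 0.0079, 0.0664]
ee_rot: [-1.582, 0.002, 1.663]
force: [1.1, -0.6, -0.4]
width: 0.0286
```

```bash
python3 st.py
```

```text
t 27.62 board x 94.9 y 0.1 z 66.4 mm F [ 1.1 -0.6 -0.4] M [0.13 0.07 0.02] w 0.0286 rot err to down185.2 [ 0.66  0.11 -0.12] board +x in tool [-0.002  0.011 -1.   ] by [ 1.    -0.002 -0.002]
```

Pressure lapsed as the stroke reversed, with the block lifting about 2 mm. I'll press again here before going on.

Call:
move_arm(
  deltas=[
    {"dp":[0,2.5,0],"rotation":[0.4,0,0]},
    {"dp":[0,2,0],"rotation":[0.3,0,0]},
  ],
)

```text
t: 27.78
eef_pos: [0.6826, 0.008, 0.0635]
ee_rot: [-1.571, 0.002, 1.664]
force: [-0.2, -0.5, 5.7]
width: 0.0285
```

```bash
python3 st.py
```

```text
t 27.78 board x 94.1 y 0.2 z 63.5 mm F [-0.2 -0.5  5.7] M [-0.05 -0.2  -0.05] w 0.0285 rot err to down185.2 [ 0.    0.14 -0.11] board +x in tool [-0.002  0.    -1.   ] by [ 1.    -0.002 -0.002]
```

Call:
move_arm(
  deltas=[
    {"dp":[0,1.8,3],"rotation":[0.2,0,0]},
    {"dp":[0,1.5,5],"rotation":[0.2,0,0]},
  ],
)

```text
t: 27.95
eef_pos: [0.6798, 0.0079, 0.0626]
ee_rot: [-1.572, 0.002, 1.666]
force: [5.7, 0.8, 7.2]
width: 0.0288
```

```bash
python3 st.py
```

```text
t 27.95 board x 91.2 y 0.4 z 62.6 mm F [5.7 0.8 7.2] M [ 0.14 -2.56 -0.02] w 0.0288 rot err to down185.2 [ 0.09  0.24 -0.13] board +x in tool [-0.004  0.002 -1.   ] by [ 1.    -0.002 -0.004]
```

Call:
move_arm(
  deltas=[
    {"dp":[0,0.8,6],"rotation":[0.2,0.1,0]},
    {"dp":[0,0.8,6],"rotation":[0.2,0.1,0]},
    {"dp":[0,0.8,6],"rotation":[0.2,0,0]},
  ],
)

```text
t: 28.2
eef_pos: [0.6706, 0.0076, 0.0643]
ee_rot: [-1.577, 0.002, 1.665]
force: [5.5, 0.1, 5.4]
width: 0.0283
```

```bash
python3 st.py
```

```text
t 28.20 board x 82.1 y 0.9 z 64.3 mm F [5.5 0.1 5.4] M [ 0.08 -1.93 -0.03] w 0.0283 rot err to down185.2 [ 0.38  0.2  -0.14] board +x in tool [-0.003  0.007 -1.   ] by [ 1.    -0.002 -0.003]
```

Call:
move_arm(
  deltas=[
    {"dp":[-0.2,2,5],"rotation":[0.5,0.1,0]},
    {"dp":[-0.2,1.5,5],"rotation":[0.3,0.1,0]},
    {"dp":[-0.2,1.3,5],"rotation":[0.3,0,0]},
  ],
)

```text
t: 28.45
eef_pos: [0.6637, 0.0072, 0.0636]
ee_rot: [-1.573, 0.002, 1.664]
force: [5.5, -0.5, 6.3]
width: 0.0286
```

```bash
python3 st.py
```

```text
t 28.45 board x 75.1 y 1.2 z 63.6 mm F [ 5.5 -0.5  6.3] M [ 0.14 -2.27  0.04] w 0.0286 rot err to down185.2 [ 0.11  0.16 -0.12] board +x in tool [-0.003  0.002 -1.   ] by [ 1.    -0.002 -0.003]
```

Call:
move_arm(
  deltas=[
    {"dp":[-0.4,1.8,5],"rotation":[0.3,0.1,0]},
    {"dp":[-0.4,1.5,5],"rotation":[0.3,0.1,0]},
    {"dp":[-0.4,1.5,5],"rotation":[0.3,0,0]},
    {"dp":[-0.4,1.4,5],"rotation":[0.3,0,0]},
  ],
)

```text
t: 28.78
eef_pos: [0.6561, 0.0063, 0.0634]
ee_rot: [-1.574, 0.002, 1.665]
force: [6.1, 1.1, 5.7]
width: 0.0285
```

```bash
python3 st.py
```

```text
t 28.78 board x 67.5 y 1.0 z 63.4 mm F [6.1 1.1 5.7] M [ 0.24 -2.28  0.05] w 0.0285 rot err to down185.2 [ 0.17  0.2  -0.09] board +x in tool [-0.004  0.003 -1.   ] by [ 1.    -0.002 -0.004]
```

Call:
move_arm(
  deltas=[
    {"dp":[-0.4,1.7,6],"rotation":[0.3,0.1,0]},
    {"dp":[-0.4,1.7,6],"rotation":[0.3,0.1,0]},
    {"dp":[-0.4,1.5,6],"rotation":[0.3,0,0]},
    {"dp":[-0.4,1.5,6],"rotation":[0.3,0,0]},
    {"dp":[-0.4,1.5,6],"rotation":[0.3,0,0]},
  ],
)

```text
t: 29.2
eef_pos: [0.6424, 0.0048, 0.0632]
ee_rot: [-1.576, 0.001, 1.667]
force: [6.4, 0.0, 6.6]
width: 0.0285
```

```bash
python3 st.py
```

```text
t 29.20 board x 53.7 y 0.7 z 63.2 mm F [6.4 0.  6.6] M [ 0.32 -2.28  0.02] w 0.0285 rot err to down185.2 [ 0.31  0.32 -0.05] board +x in tool [-0.006  0.005 -1.   ] by [ 1.    -0.001 -0.006]
```

Call:
move_arm(
  deltas=[
    {"dp":[-0.5,1.7,7],"rotation":[0.4,0.2,0]},
    {"dp":[-0.5,1.7,7],"rotation":[0.4,0.1,0]},
    {"dp":[-0.5,1.6,7],"rotation":[0.3,0.1,0]},
    {"dp":[-0.5,1.6,7],"rotation":[0.3,0,0]},
    {"dp":[-0.5,1.6,7],"rotation":[0.3,0,0]},
  ],
)

```text
t: 29.62
eef_pos: [0.6243, 0.0026, 0.0629]
ee_rot: [-1.576, -0.0, 1.666]
force: [5.8, 1.5, 7.2]
width: 0.0282
```

```bash
python3 st.py
```

```text
t 29.62 board x 35.4 y 0.2 z 62.9 mm F [5.8 1.5 7.2] M [ 0.32 -2.33  0.02] w 0.0282 rot err to down185.2 [0.31 0.25 0.01] board +x in tool [-0.004  0.005 -1.   ] by [ 1.     0.    -0.004]
```

Call:
move_arm(
  deltas=[
    {"dp":[-0.5,1.6,8],"rotation":[0.4,0.2,0]},
    {"dp":[-0.5,1.6,8],"rotation":[0.4,0.1,0]},
    {"dp":[-0.5,1.6,8],"rotation":[0.3,0.1,0]},
    {"dp":[-0.5,1.6,8],"rotation":[0.3,0,0]},
    {"dp":[-0.5,1.6,8],"rotation":[0.3,0,0]},
  ],
)

```text
t: 30.03
eef_pos: [0.6013, 0.0002, 0.0629]
ee_rot: [-1.577, -0.001, 1.665]
force: [6.5, 1.1, 6.5]
width: 0.0283
```

```bash
python3 st.py
```

```text
t 30.03 board x 12.3 y -0.2 z 62.9 mm F [6.5 1.1 6.5] M [ 0.27 -2.38  0.01] w 0.0283 rot err to down185.2 [0.33 0.2  0.09] board +x in tool [-0.003  0.006 -1.   ] by [ 1.     0.002 -0.003]
```

Call:
move_arm(
  deltas=[
    {"dp":[-0.4,1.7,8],"rotation":[0.4,0.1,0]},
    {"dp":[-0.4,1.7,8],"rotation":[0.4,0.1,0]},
    {"dp":[-0.4,1.7,8],"rotation":[0.3,0.1,0]},
    {"dp":[-0.4,1.6,8],"rotation":[0.3,0,0]},
    {"dp":[-0.4,1.6,8],"rotation":[0.3,0,0]},
  ],
)

```text
t: 30.45
eef_pos: [0.5786, -0.0017, 0.0627]
ee_rot: [-1.578, -0.003, 1.666]
force: [5.9, 0.2, 7.0]
width: 0.0285
```

```bash
python3 st.py
```

```text
t 30.45 board x -10.5 y 0.0 z 62.7 mm F [5.9 0.2 7. ] M [ 0.21 -2.43 -0.01] w 0.0285 rot err to down185.2 [0.4  0.27 0.17] board +x in tool [-0.005  0.007 -1.   ] by [ 1.     0.003 -0.005]
```

Call:
move_arm(
  deltas=[
    {"dp":[-0.4,1.7,8],"rotation":[0.4,0.1,0.1]},
    {"dp":[-0.4,1.7,8],"rotation":[0.4,0.1,0.1]},
    {"dp":[-0.4,1.7,8],"rotation":[0.4,0.1,0]},
    {"dp":[-0.4,1.6,8],"rotation":[0.4,0,0]},
    {"dp":[-0.4,1.6,8],"rotation":[0.4,0,0]},
  ],
)

```text
t: 30.87
eef_pos: [0.5563, -0.0034, 0.0626]
ee_rot: [-1.574, -0.001, 1.668]
force: [6.1, 0.7, 7.0]
width: 0.0283
```

```bash
python3 st.py
```

```text
t 30.87 board x -32.8 y 0.4 z 62.6 mm F [6.1 0.7 7. ] M [ 0.22 -2.5   0.02] w 0.0283 rot err to down185.2 [0.19 0.35 0.05] board +x in tool [-0.006  0.003 -1.   ] by [ 1.     0.001 -0.006]
```

Call:
move_arm(
  deltas=[
    {"dp":[-0.4,1.7,8],"rotation":[0.4,0.2,0]},
    {"dp":[-0.4,1.7,8],"rotation":[0.4,0.1,0]},
    {"dp":[-0.4,1.7,8],"rotation":[0.3,0.1,0]},
    {"dp":[-0.4,1.6,8],"rotation":[0.3,0,0]},
    {"dp":[-0.4,1.6,8],"rotation":[0.3,0,0]},
  ],
)

```text
t: 31.28
eef_pos: [0.5345, -0.0047, 0.0625]
ee_rot: [-1.576, -0.003, 1.668]
force: [5.9, -0.6, 7.0]
width: 0.0284
```

```bash
python3 st.py
```

```text
t 31.28 board x -54.6 y 1.0 z 62.5 mm F [ 5.9 -0.6  7. ] M [ 0.13 -2.52 -0.04] w 0.0284 rot err to down185.2 [0.31 0.35 0.17] board +x in tool [-0.006  0.005 -1.   ] by [ 1.     0.003 -0.006]
```

Call:
move_arm(
  deltas=[
    {"dp":[-0.6,1.7,8],"rotation":[0.4,0.2,0.1]},
    {"dp":[-0.6,1.7,8],"rotation":[0.4,0.1,0.1]},
    {"dp":[-0.6,1.7,8],"rotation":[0.3,0.1,0]},
    {"dp":[-0.6,1.6,8],"rotation":[0.3,0,0]},
    {"dp":[-0.6,1.6,8],"rotation":[0.3,0,0]},
  ],
)

```text
t: 31.7
eef_pos: [0.5132, -0.0067, 0.0624]
ee_rot: [-1.579, -0.002, 1.668]
force: [6.8, 0.4, 7.6]
width: 0.0283
```

```bash
python3 st.py
```

```text
t 31.70 board x -76.1 y 1.0 z 62.4 mm F [6.8 0.4 7.6] M [ 0.25 -2.51 -0.02] w 0.0283 rot err to down185.2 [0.47 0.36 0.11] board +x in tool [-0.006  0.008 -1.   ] by [ 1.     0.002 -0.006]
```

Call:
move_arm(
  deltas=[
    {"dp":[-0.6,1.6,8],"rotation":[0.5,0.2,0.1]},
    {"dp":[-0.6,1.6,8],"rotation":[0.4,0.1,0]},
    {"dp":[-0.6,1.6,8],"rotation":[0.4,0.1,0]},
    {"dp":[-0.6,1.6,8],"rotation":[0.3,0,0]},
    {"dp":[-0.6,1.6,8],"rotation":[0.3,0,0]},
  ],
)

```text
t: 32.12
eef_pos: [0.4918, -0.0084, 0.0624]
ee_rot: [-1.578, -0.003, 1.668]
force: [6.1, 0.6, 7.0]
width: 0.0282
```

```bash
python3 st.py
```

```text
t 32.12 board x -97.5 y 1.3 z 62.4 mm F [6.1 0.6 7. ] M [ 0.24 -2.49  0.02] w 0.0282 rot err to down185.2 [0.4  0.39 0.17] board +x in tool [-0.007  0.007 -1.   ] by [ 1.     0.003 -0.007]
```

Call:
move_arm(
  deltas=[
    {"dp":[-0.5,1.6,7],"rotation":[0.4,0.2,0]},
    {"dp":[-0.4,1.6,5],"rotation":[0.3,0.1,0]},
    {"dp":[0,1.4,1],"rotation":[0.2,0,0]},
    {"dp":[0,1,0],"rotation":[0.1,0,0]},
  ],
)

```text
t: 32.45
eef_pos: [0.4871, -0.0085, 0.0615]
ee_rot: [-1.575, -0.004, 1.667]
force: [-2.5, -1.7, 8.6]
width: 0.0286
```

```bash
python3 st.py; python3 - <<'E'
from blk import *
for n in("side","top"):
    f=arm.grab_frame(n); cv2.imwrite(f"pics/{n}19.png",f["pixels"][:,:,::-1])
    P=cloud(f); m=(abs(P[...,0]-.485)<.1)&(abs(P[...,1])<.09)&(P[...,2]>.03)&(P[...,2]<.054); p=P[m]; print(n,len(p),rectfit(p) if len(p)>20 else 0)
E
python3 st.py
```

```text
t 32.45 board x -102.2 y 1.6 z 61.5 mm F [-2.5 -1.7  8.6] M [-0.16  0.76  0.03] w 0.0286 rot err to down185.2 [0.23 0.33 0.21] board +x in tool [-0.006  0.004 -1.   ] by [ 1.     0.004 -0.006]
side 515 ((487.30712890625, -7.528236389160156), (60.55976104736328, 131.98483276367188), 6.167515277862549)
top 0 0
t 32.55 board x -102.4 y 1.5 z 61.3 mm F [-1.1 -0.6  9.1] M [-0.11  0.34 -0.04] w 0.0282 rot err to down185.2 [0.19 0.32 0.21] board +x in tool [-0.006  0.003 -1.   ] by [ 1.     0.004 -0.006]
```

View pics/side19.png

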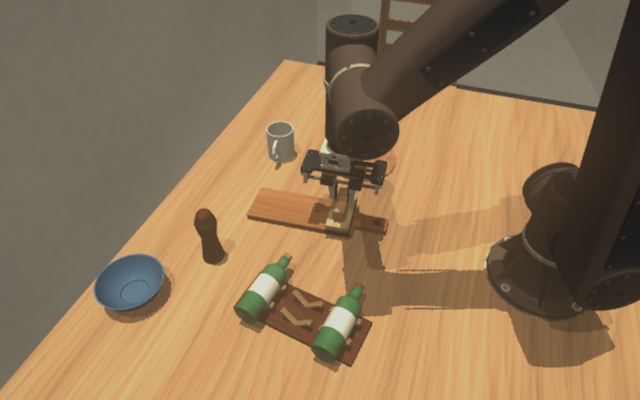

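Back at the handle end at (341,215): board x is about −102 mm with roughly 11 N on. I'll lift off and go to the mat, centred at about (0.506, −0.278).

Call:
move_arm(
  deltas=[
    {"dp":[0,-10,0],"rotation":[0,0,0]},
    {"dp":[0,-25,0],"rotation":[0,0,0]},
    {"dp":[0,-35,0],"rotation":[0,0,0]},
    {"dp":[-10,-20,-2],"rotation":[0,0,0]},
  ],
)

```text
t: 32.88
eef_pos: [0.4826, -0.0195, 0.1466]
ee_rot: [-1.554, -0.001, 1.666]
force: [0.7, 0.4, -2.4]
width: 0.0285
```

```bash
python3 - <<'E'
from h import *
plan([.507,-.278,.13],down(170),ang=7)
E
```

```text
t 32.88 pos [ 0.4826 -0.0195  0.1466] w 0.0285 F [ 0.7  0.4 -2.4] q [ 0.36  0.1  -0.47 -0.01 -1.02 -0.26]
total move mm [  24.4 -258.5  -16.6] rot [-0.98 15.46 -0.06] rows 7
  dp [-37.1, 2.3, 0.0] rotation [-0.14, 2.21, -0.01]
  dp [-37.1, 2.3, -1.4] rotation [-0.14, 2.21, -0.01]
  dp [-37.0, 2.3, -2.8] rotation [-0.14, 2.21, -0.01]
  dp [-36.8, 2.3, -4.3] rotation [-0.14, 2.21, -0.01]
  dp [-36.7, 2.3, -5.7] rotation [-0.14, 2.21, -0.01]
  dp [-36.4, 2.3, -7.1] rotation [-0.14, 2.21, -0.01]
  dp [-36.1, 2.4, -8.5] rotation [-0.14, 2.21, -0.01]
```

Call:
move_arm(
  deltas=[
    {"dp":[-37,1,0],"rotation":[-0.1,2.2,0]},
    {"dp":[-37,1,-1.5],"rotation":[-0.1,2.2,0]},
    {"dp":[-37,1,-3],"rotation":[-0.1,2.2,0]},
    {"dp":[-37,1,-4],"rotation":[-0.1,2.2,0]},
    {"dp":[-37,1,-6],"rotation":[-0.1,2.2,0]},
  ],
)

```text
t: 33.3
eef_pos: [0.4991, -0.2047, 0.1427]
ee_rot: [-1.558, -0.003, 1.477]
force: [1.2, 0.5, -2.1]
width: 0.0281
```

```bash
python3 - <<'E'
from h import *
plan([.507,-.278,.09],down(170),ang=7)
E
```

```text
t 33.30 pos [ 0.4991 -0.2047  0.1427] w 0.0281 F [ 1.2  0.5 -2.1] q [-0.03  0.19 -0.36 -0.   -1.03 -0.06]
total move mm [  7.9 -73.3 -52.7] rot [-0.72  4.63  0.15] rows 3
  dp [-24.1, 17.4, -5.1] rotation [-0.24, 1.54, 0.05]
  dp [-24.0, 17.5, -5.7] rotation [-0.24, 1.54, 0.05]
  dp [-23.8, 17.5, -6.3] rotation [-0.24, 1.54, 0.05]
```

Call:
move_arm(
  deltas=[
    {"dp":[-24,17,-5],"rotation":[-0.2,1.5,0]},
    {"dp":[-23,17,-6],"rotation":[-0.2,1.5,0]},
    {"dp":[-20,15,-6],"rotation":[-0.2,1.5,0]},
    {"dp":[0,0,0],"rotation":[0,0,0]},
  ],
)

```text
t: 33.63
eef_pos: [0.5021, -0.2808, 0.0861]
ee_rot: [-1.556, -0.005, 1.385]
force: [0.5, 0.5, -2.4]
width: 0.0284
```

```bash
python3 - <<'E'
from h import *
plan([.507,-.278,.0546],down(170),ang=7)
E
```

```text
t 33.63 pos [ 0.5021 -0.2808  0.0861] w 0.0284 F [ 0.5  0.5 -2.4] q [-0.17  0.31 -0.35 -0.01 -0.93 -0.01]
total move mm [  4.9   2.8 -31.5] rot [-0.82 -0.65  0.27] rows 1
  dp [3.6, 31.5, -4.8] rotation [-0.82, -0.65, 0.27]
```

Call:
move_arm(
  deltas=[
    {"dp":[2,12,-2],"rotation":[-0.4,-0.3,0.2]},
    {"dp":[1,12,-2],"rotation":[-0.4,-0.3,0.1]},
    {"dp":[0,3,0],"rotation":[0,0,0]},
    {"dp":[0,0,0],"rotation":[0,0,0]},
  ],
)

```text
t: 33.97
eef_pos: [0.5015, -0.2792, 0.053]
ee_rot: [-1.558, -0.001, 1.391]
force: [1.9, -0.9, 5.2]
width: 0.0283
```

```bash
python3 - <<'E'
from h import *
plan([.507,-.278,.0546],down(170),ang=7)
E
```

```text
t 33.97 pos [ 0.5015 -0.2792  0.053 ] w 0.0283 F [ 1.9 -0.9  5.2] q [-0.17  0.34 -0.39 -0.   -0.85 -0.01]
total move mm [5.5 1.2 1.6] rot [-0.74 -0.33  0.05] rows 1
  dp [2.1, -1.6, -5.2] rotation [-0.74, -0.33, 0.05]
```

Call:
move_arm(
  deltas=[
    {"dp":[0,-0.5,0],"rotation":[-0.5,0,0]},
    {"dp":[0,0,0],"rotation":[0,0,0]},
  ],
)

```text
t: 34.13
eef_pos: [0.5018, -0.2791, 0.0546]
ee_rot: [-1.567, -0.0, 1.392]
force: [-1.2, -1.5, 3.6]
width: 0.0285
```

Call:
move_arm(
  deltas=[
    {"dp":[0,0,0],"rotation":[0,0,0]},
    {"dp":[0,0,0],"rotation":[0,0,0]},
    {"dp":[0,0,0],"rotation":[0,0,0]},
    {"dp":[0,0,0],"rotation":[0,0,0]},
    {"dp":[0,0,0],"rotation":[0,0,0]},
  ],
  jaw=0,
)

```text
t: 34.55
eef_pos: [0.5017, -0.2781, 0.0566]
ee_rot: [-1.568, -0.001, 1.392]
force: [-0.2, -0.2, -0.4]
width: 0.0563
```

Call:
move_arm(
  deltas=[
    {"dp":[0,0,0],"rotation":[0,0,0]},
    {"dp":[0,-5,0],"rotation":[0,0,0]},
    {"dp":[0,-15,0],"rotation":[0,0,0]},
    {"dp":[0,-30,0],"rotation":[0,0,0]},
    {"dp":[0,-35,0],"rotation":[0,0,0]},
  ],
)

```text
t: 34.97
eef_pos: [0.4968, -0.2765, 0.137]
ee_rot: [-1.553, -0.003, 1.391]
force: [0.7, -0.4, 0.6]
width: 0.0861
```

Call:
move_arm(
  deltas=[
    {"dp":[-20,-30,0],"rotation":[0,0,0]},
    {"dp":[-36,-10,0],"rotation":[0,0,0]},
    {"dp":[-36,0,0],"rotation":[0,0,0]},
    {"dp":[-36,0,0],"rotation":[0,0,0]},
    {"dp":[-36,0,0],"rotation":[0,0,0]},
  ],
)

```text
t: 35.38
eef_pos: [0.4737, -0.4402, 0.1927]
ee_rot: [-1.57, 0.001, 1.402]
force: [1.1, -0.0, 0.2]
width: 0.0879
```

```bash
python3 - <<'E'
from blk import *
from bot import bot
print(arm.get_state()["eef_pos"],arm.get_state()["force"])
for n in("side","top"):
    f=arm.grab_frame(n); cv2.imwrite(f"pics/{n}20.png",f["pixels"][:,:,::-1]); blk(n,f)
    if n=="side": bot(f)
E
```

```text
[ 0.47365474 -0.44023467  0.19272249] [ 1.08802825 -0.04200969  0.1855652 ]
side grip ((491.9361572265625, -288.4275817871094), (101.72351837158203, 30.896934509277344), 78.77604675292969) 0.08400231524555934 276
side body ((492.2550964355469, -289.8435363769531), (133.68795776367188, 60.386287689208984), 80.38845825195312)
-0.09 Y -0.04 axis x,z [-0.0894  0.0484]
-0.09 Y -0.01 axis x,z [-0.0896  0.049 ]
-0.09 Y 0.02 axis x,z [-0.0894  0.0486]
-0.09 Y 0.05 axis x,z [-0.0897  0.0475]
   Y range -0.102 0.08
0 none
0.09 Y -0.04 axis x,z [0.0908 0.0484]
0.09 Y -0.01 axis x,z [0.0903 0.0489]
0.09 Y 0.02 axis x,z [0.0906 0.0487]
0.09 Y 0.05 axis x,z [0.0904 0.0477]
   Y range -0.098 0.081
top grip ((492.74932861328125, -291.2364807128906), (99.26178741455078, 30.5416259765625), 80.29473114013672) 0.08372841958566446 810
top body ((492.832763671875, -291.637939453125), (129.83737182617188, 60.580074310302734), 80.04723358154297)
```

View pics/side20.png

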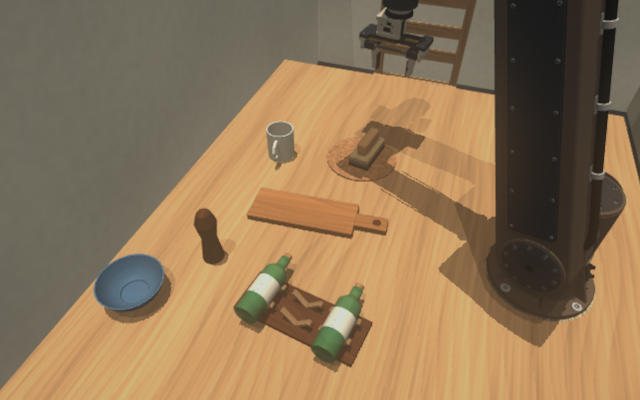

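View pics/top20.png

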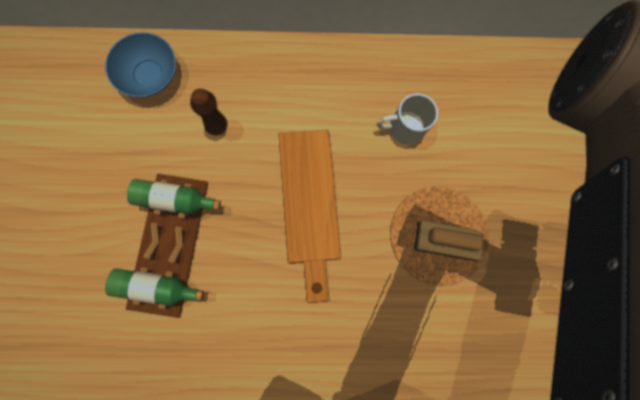

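The block lies flat on the mat about 18 mm off its centre. It was released nearer the centre and has since shifted, so I'll check that it is at rest now.

Call:
move_arm(
  deltas=[
    {"dp":[0,-10,0],"rotation":[0,0,0]},
    {"dp":[0,0,0],"rotation":[0,0,0]},
    {"dp":[0,0,0],"rotation":[0,0,0]},
    {"dp":[0,0,0],"rotation":[0,0,0]},
    {"dp":[0,0,0],"rotation":[0,0,0]},
  ],
)

```text
t: 35.9
eef_pos: [0.472, -0.4422, 0.203]
ee_rot: [-1.567, 0.001, 1.397]
force: [0.7, 0.9, -0.0]
width: 0.0877
```

```bash
python3 - <<'E'
from blk import *
for n in("top","side"):
    f=arm.grab_frame(n); blk(n,f)
    P=cloud(f); m=(P[...,2]>.003)&(P[...,2]<.1)&(P[...,0]>.36)&(P[...,0]<.63)&(P[...,1]<-.14)&(P[...,1]>-.41)
    m=cv2.morphologyEx(m.astype(np.uint8),cv2.MORPH_OPEN,np.ones((3,3)))
    for c in clusters(m,500):
        q=c&(P[...,2]<.01); p=P[q]; print(n,"mat",cv2.minEnclosingCircle(p[:,:2].astype(np.float32)))
E
```

```text
top grip ((492.9652099609375, -290.9764709472656), (99.29043579101562, 30.827722549438477), 79.99372863769531) 0.08303406843559102 815
top body ((492.9048767089844, -291.7911682128906), (130.62603759765625, 60.62614822387695), 80.2693099975586)
top mat ((0.5056911110877991, -0.278899222612381), 0.10474613308906555)
side grip ((492.2284851074219, -288.6797790527344), (103.41409301757812, 31.41490936279297), 79.66258239746094) 0.08400355011786842 274
side body ((491.4764099121094, -290.220947265625), (137.39865112304688, 60.4556999206543), 78.88031005859375)
side mat ((0.5011081099510193, -0.2881355583667755), 0.11773889511823654)
```

```bash
python3 -c "
from station import arm
print(arm.job_done())"
```

```text
the job is handed in; nothing more can be done
None
```

The job is done and handed in at about 36 s; no verdict was reported.

- **Bottles:** Two bottles were present. Both lie in the rack's outer places, axis about 48 mm up and within 1 mm of the place across, middle about 18–20 mm along. I checked this again at the end.
- **Outward sanding stroke:** It ran from board x −104 to +104 mm at about 8–11 N, measured from wrist force plus block weight. The block stayed square and flat within about 1°.
- **Lapse at the plain end:** Pressure dropped to about 2 N or less for a moment as the stroke reversed, near x = +95 mm. I pressed again there before going on.
- **Return stroke:** It ran at about 8–11 N and ended at x ≈ −102 mm.
- **Block on the mat:** It lies flat and at rest on the mat with the gripper clear, but about 18 mm off centre (limit 30 mm). I released it about 4 mm from centre, and it shifted about 15 mm afterwards, perhaps from the knock the task warned of. I left it there.
- **Mug and mill:** By eye, both stand where they were in the first pictures.
- **Disagreement between checks:** The side camera gave a different, poor mat fit because of shadow and block occlusion (radius 118 mm instead of 105). I relied on the top view, which fitted 105 mm.

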